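Stack the slip clutch of the radish cutter

ROBOT

A 7-joint arm with a two-finger parallel gripper is mounted at the origin on the work surface. World frame = base frame: x ahead of the robot, y to its left, z up, the work surface at z = 0. Lengths are in m, angles in rad, forces in N, time in s.
With the tool pointing down it reaches from about 0.425 to 0.825 m from the base axis. Payload 3.6 kg.
Tool frame: the origin (TCP) lies at the very end of the fingers, on their centre line; the grasp point (between the pads) lies 19 mm behind it; z points along the fingers, y is the line along which they close (so a half turn about z gives the same grasp; the last joint's range is limited). The gripper opens to 85 mm and grips with 20 to 120 N. Pads are 22 mm wide; open, the fingers measure 114 mm over their backs; the gripper's body (76 mm by 85 mm) begins 54 mm behind the grasp point. The pads swing forward as they close: fully open they stand 13 mm farther back than shut.
Start: joints at [-1.298, 0.615, -0.013, 1.423, 0.008, 1.103, -0.04], TCP at [0.191, 0.621, 0.231] pointing down, gripper open.
Joint ranges: [-3.12, 3.12], [-0.3, 2.06], [-1.34, 1.32], [0.26, 2.42], [-1.36, 4.5], [0.01, 1.98], [-2.84, 2.84]. Speed limits (rad/s): [2.79, 2.79, 3.14, 3.14, 3.14, 3.14, 3.14].

INTERFACE

Orientations are given as a rotation vector (axis times angle).
In Python, from workcell import * gives the robot as it stands.
- The arm moves only by the tool drive_tool, never from a script. Its argument "targets" is a list of rows, each an object with "translation": the shift along the tool's x, y, z scaled (see below), a list of three; "dr": the turn, a rotation vector about the tool's x, y, z scaled (see below), a list of three. In form: [{"translation": [x, y, z], "dr": [ax, ay, az]}, ...]. A call has 1 to 12 rows; each row is the pose to reach, as a shift and turn from the pose commanded when the call began, along the tool's axes at that moment; what a row does not reach only later rows make up. The controller multiplies each number of a shift by 0.4 m and each number of a turn by 0.5 rad. A row lasts 1/8 s, in which the tool goes at most 62.5 mm and 10.7 degrees, less where a joint would pass 70% of its speed; a pose out of reach is approached as far as the arm can. A call with a number of a shift or a turn outside -1 to 1 is refused whole. A call with a gripper value outside its range is refused whole. "claw" is the opening, from 0 (shut) to 1 (fully open), set as the call begins (left out, the last holds). The fingers move at their own pace and stop on an object; "force" is the grip in N (left out, the last holds). Time passes only in rows, so rows that repeat a pose let the fingers close. It gives the time, the measured TCP pose, the force, the opening and the grip force at its end, in the units of the state.
- read_state(): the state, without advancing time (a new reading comes with each control period).
- camera(name): name is "scene" or "top" or "wrist"; returns (picture, depth): 384x512x3 uint8, red, green, blue; 384x512 float32, m along the optical axis (not along the pixel's ray), 0 where there is no reading.
- camera_model(name): a dict with "K" (3x3 intrinsics, pixels), "k1" (the pictures are not rectified: a ray, as slopes to the right and down, at radius r is drawn at 1 + k1 r^2 times it, then the intrinsics apply), "rvec" (rotation vector, rad) and "tvec" (3), from world to camera coordinates, as OpenCV has them; the wrist camera has in their place "mount" (4x4, takes a point from camera to tool coordinates, whose origin is the TCP and whose axes are the flange's). Camera axes: x right, y down, z forward; pixel columns grow to the right and rows downward; lengths in m; the calibration is good to about 2 mm. A picture is of the moment at which its call begins: read the wrist's pose just before it. camera_model takes no time and is no camera call.
- hand_in(): hands the job in; it is judged then, once.
The state is a dict: "t": time; "joint_pos": joint angles; "qd": joint speeds; "effort": joint torques, N m; "tcp_pos": TCP position; "eef_rot": TCP orientation; "ft_force": force on the tool from outside, world axes, zero at the start; "torque": the same for the moment, N m; "grip_width": opening from 0.0 (shut) to 1.0 (fully open); "grip_force": force on a finger pad.
Only numpy, scipy, OpenCV 4.12 (cv2) and the standard library are available. Lean on these libraries where they do the work, as an engineer would, in place of code of your own. Each camera call takes 0.05 s, during which the arm holds its last target. There are 200 camera calls.

TASK

Build up the radish cutter's slip clutch on the upright splined hub: first one drive disc (narrow tab), then the separator plate (forked tab), then the other drive disc, each turned to fit the splines and lowered flat and fully home, so that the discs' tabs point to the long spline's side and the separator's tab the opposite way. Finish with the pressure collar, rim down over the spigot and flat on the stack. Lower every part gently, do not let it drop down the hub, leave the other things on the table where they are, and let go of everything.

Things in the scene. Friction and masses are not known exactly. Their poses are not given: they have to be found in the camera images.
- hub: Clutch hub, fixed, upright: white block 110 (x) x 100 (y) x 25 mm, on it a steel flange 44 mm across (top at 40 mm), splines and spigot. Origin: centre of the block's underside, on the axis; x towards the long spline. May be turned up to 0.45 rad.
- hub_seat (a point): On the hub's axis at the flange's top face, 40 mm above the table, axes as the hub's: the first plate rests here, the next parts 10, 20, 30 mm above. The splines rise from here: a cross of 12 mm wide ribs reaching 12 mm from the axis at -x, +y, -y and 18 mm at +x (the long spline), straight for 26 mm, rounded tops at 32 mm.
- hub_tip (a point): Rounded top of the hub's spigot (12 mm round), on the axis, 56 mm above the flange and 96 mm above the table; it stands up out of the splines.
- disc_a: Drive disc, same as disc_b, either goes first. Dark steel octagon 60 (x) x 54 (y) x 10 mm lying flat; straight 36 mm long edges at y +-27 to grip. Cross-shaped bore, arms 15 mm wide, to 13.5 mm from centre at -x, +y, -y and 19.5 mm at +x: fits the hub only with x axes alike (1.5 mm play a side). Origin: underside, bore centre. Narrow tab, 16 mm wide, at +x to 52 mm from centre. 0.16 kg.
- disc_b: Drive disc, same as disc_a, either goes first. Dark steel octagon 60 (x) x 54 (y) x 10 mm lying flat; straight 36 mm long edges at y +-27 to grip. Cross-shaped bore, arms 15 mm wide, to 13.5 mm from centre at -x, +y, -y and 19.5 mm at +x: fits the hub only with x axes alike (1.5 mm play a side). Origin: underside, bore centre. Narrow tab, 16 mm wide, at +x to 52 mm from centre. 0.16 kg.
- separator: Separator. Dark steel octagon 60 (x) x 54 (y) x 10 mm lying flat; straight 36 mm long edges at y +-27 to grip. Cross-shaped bore, arms 15 mm wide, to 13.5 mm from centre at -x, +y, -y and 19.5 mm at +x: fits the hub only with x axes alike (1.5 mm play a side). Origin: underside, bore centre. Forked tab, 40 mm wide with 18 mm gap, at -x to 46 mm from centre. 0.16 kg.
- disc_a_tab (a point): On the top face of disc_a's tab, 45 mm from its centre (+x).
- disc_b_tab (a point): On the top face of disc_b's tab, 45 mm from its centre (+x).
- separator_tab (a point): On the top face of the separator's tab, 41 mm from its centre (-x).
- collar: Pressure collar, round, dark steel, standing rim down: rim 54 mm across, 10 mm high, with a recess 42 mm across and 6 mm deep beneath; above it a sleeve 36 mm across (the grip) from 10 to 24 mm high, with a 15 mm through bore for the spigot. Origin: centre of the underside; yaw does not matter. 0.15 kg.
- wrench: Bystander: open-ended steel wrench, 170 mm long, lying flat.
- bush: Bystander: small stepped brass bush standing on its wider end, 34 mm across, 26 mm high; origin below its middle.
- radish: Bystander: white radish lying on its side, about 175 mm long, 54 mm across; origin below its middle.
- soap: Bystander: red plastic bottle, 64 mm across, 170 mm high; origin below its middle.
- jar: Bystander: glass jar with steel cap, 68 mm across, 80 mm high; origin below its middle.
- screwdriver: Bystander: screwdriver lying flat, 190 mm long.
There are look-alikes about, which are no part of the job. Leave any orange or turquoise look-alike of the disc_b alone.

How it is judged:
On the way, in this order (a step that is already met when the one before it is completed fails the run):
1. a drive disc is fully home on the hub's flange, tab to the long spline's side (((z of disc_a in the frame of hub_seat between -0.0025 and 0.0025 m and horizontal distance between disc_a and hub_seat below 0.004 m and angle between disc_a's own z axis and vertical below 0.06 rad and x of disc_a_tab in the frame of hub above 0.03 m) or (z of disc_b in the frame of hub_seat between -0.0025 and 0.0025 m and horizontal distance between disc_b and hub_seat below 0.004 m and angle between disc_b's own z axis and vertical below 0.06 rad and x of disc_b_tab in the frame of hub above 0.03 m))), for 0.2 s.
2. the separator plate lies flat on it, tab to the opposite side (z of separator in the frame of hub_seat between 0.0075 and 0.0125 m and horizontal distance between separator and hub_seat below 0.004 m and angle between separator's own z axis and vertical below 0.06 rad and x of separator_tab in the frame of hub below -0.03 m), for 0.2 s.
3. the other drive disc lies flat on the separator, tab to the long spline's side ((((z of disc_a in the frame of hub_seat between -0.0025 and 0.0025 m and horizontal distance between disc_a and hub_seat below 0.004 m and angle between disc_a's own z axis and vertical below 0.06 rad and x of disc_a_tab in the frame of hub above 0.03 m) and (z of disc_b in the frame of hub_seat between 0.0175 and 0.0225 m and horizontal distance between disc_b and hub_seat below 0.004 m and angle between disc_b's own z axis and vertical below 0.06 rad and x of disc_b_tab in the frame of hub above 0.03 m)) or ((z of disc_b in the frame of hub_seat between -0.0025 and 0.0025 m and horizontal distance between disc_b and hub_seat below 0.004 m and angle between disc_b's own z axis and vertical below 0.06 rad and x of disc_b_tab in the frame of hub above 0.03 m) and (z of disc_a in the frame of hub_seat between 0.0175 and 0.0225 m and horizontal distance between disc_a and hub_seat below 0.004 m and angle between disc_a's own z axis and vertical below 0.06 rad and x of disc_a_tab in the frame of hub above 0.03 m)))), for 0.2 s.
4. the pressure collar stands on the stack over the spigot (z of collar in the frame of hub_seat between 0.0275 and 0.0325 m and horizontal distance between collar and hub_seat below 0.004 m and angle between collar's own z axis and vertical below 0.06 rad), for 0.2 s.
At the end, for the whole second after the job is handed in: From the flange up: a drive disc, separator, other disc, collar, undersides 0, 10, 20, 30 mm above it (within 2.5 mm), centred within 4 mm, level within 0.06 rad, discs' tabs on the long spline's side, separator's opposite; all let go and at rest (all of step 2 and all of step 4 and (((z of disc_a in the frame of hub_seat between -0.0025 and 0.0025 m and horizontal distance between disc_a and hub_seat below 0.004 m and angle between disc_a's own z axis and vertical below 0.06 rad and x of disc_a_tab in the frame of hub above 0.03 m) and (z of disc_b in the frame of hub_seat between 0.0175 and 0.0225 m and horizontal distance between disc_b and hub_seat below 0.004 m and angle between disc_b's own z axis and vertical below 0.06 rad and x of disc_b_tab in the frame of hub above 0.03 m)) or ((z of disc_b in the frame of hub_seat between -0.0025 and 0.0025 m and horizontal distance between disc_b and hub_seat below 0.004 m and angle between disc_b's own z axis and vertical below 0.06 rad and x of disc_b_tab in the frame of hub above 0.03 m) and (z of disc_a in the frame of hub_seat between 0.0175 and 0.0225 m and horizontal distance between disc_a and hub_seat below 0.004 m and angle between disc_a's own z axis and vertical below 0.06 rad and x of disc_a_tab in the frame of hub above 0.03 m))) and linear speed of each of disc_a, separator, disc_b, collar below 0.02 m/s); the robot touches nothing.
It fails at once if a plate or the collar drops down the hub (faster than 0.5 m/s) ((horizontal distance between disc_a and hub_seat below 0.008 m and z of disc_a in the frame of hub_seat below 0.05 m and linear speed of disc_a above 0.5 m/s) or (horizontal distance between separator and hub_seat below 0.008 m and z of separator in the frame of hub_seat below 0.05 m and linear speed of separator above 0.5 m/s) or (horizontal distance between disc_b and hub_seat below 0.008 m and z of disc_b in the frame of hub_seat below 0.05 m and linear speed of disc_b above 0.5 m/s) or (horizontal distance between collar and hub_seat below 0.008 m and z of collar in the frame of hub_seat below 0.05 m and linear speed of collar above 0.5 m/s)).
It fails at once if a bystander is moved by more than 30 mm (distance of any of wrench, bush, radish, soap, jar, screwdriver from where it was at the start of the episode above 0.03 m).
It also fails if it takes over 69 s, if anything falls off the work surface, if the arm or the gripper's body presses on something with over 40 N, if the wrist force passes 120 N, or if a joint passes its speed limit or range.

## Working session

There is one attempt and no reset: what is moved stays moved. The work goes in short steps, Python scripts to look and compute and a tool call to move; the robot and the scene stay as the last step left them, time stands still between calls to the robot, and variables do not carry over. Pictures are saved under pics/ and viewed, at most 10 in all, crops included, and the job is handed in when it is done.

Besides the shell and the picture viewer there is one more tool, called by a JSON object that holds its "name" and its "arguments". drive_tool: Moves the arm, as the interface text tells. Shifts and turns lie within -1 to 1; 1 stands for 0.4 m of shift or 0.5 rad of turn. Its arguments: {"type":"object","properties":{"targets":{"type":"array","items":{"type":"object","properties":{"translation":{"type":"array","items":{"type":"number"}},"dr":{"type":"array","items":{"type":"number"}}}}},"claw":{"type":"number"},"force":{"type":"number"}},"required":["targets"]}

```bash
ls; mkdir -p pics
python3 - <<'E'
from workcell import *
import cv2,numpy as np
s=read_state();print({k:np.round(v,4).tolist() for k,v in s.items()})
for n in ['top','scene']:
    p,d=camera(n);np.savez(f'{n}0.npz',p=p,d=d);m=camera_model(n);print(n,m)
    cv2.imwrite(f'pics/{n}0.png',cv2.resize(p[:,:,::-1],(800,600),interpolation=cv2.INTER_CUBIC))
print(camera_model('wrist'))
E
```

```text
pics
{'t': 0.0, 'joint_pos': [-1.2985, 0.6159, -0.0127, 1.4249, 0.0081, 1.1034, -0.0404], 'qd': [0.0002, 0.0008, 0.0016, -0.0004, 0.0008, 0.0013, -0.0002], 'effort': [0.0002, -46.9222, 0.2593, -17.1033, 0.01, 0.0098, -0.0], 'tcp_pos': [0.1911, 0.6205, 0.2301], 'eef_rot': [-0.4674, -3.1062, 0.004], 'ft_force': [-0.051, -0.2038, -0.0893], 'torque': [-0.011, 0.0192, 0.0411], 'grip_force': 0.0, 'grip_width': 0.9976}
top {'K': array([[491.02091794,   0.        , 260.78334573],
       [  0.        , 491.02091794, 191.36275263],
       [  0.        ,   0.        ,   1.        ]]), 'k1': -0.18602303787237134, 'rvec': array([ 2.1685184 , -2.19890802,  0.07138982]), 'tvec': array([0.00525946, 0.53992529, 1.19623473])}
scene {'K': array([[381.14232591,   0.        , 260.07869971],
       [  0.        , 381.14232591, 194.5835009 ],
       [  0.        ,   0.        ,   1.        ]]), 'k1': -0.0864523434673306, 'rvec': array([ 2.15972507,  0.87786807, -0.40715678]), 'tvec': array([-0.38853673, -0.16035292,  1.30764456])}
{'K': array([[331.46511386,   0.        , 254.70397788],
       [  0.        , 331.46511386, 193.00571222],
       [  0.        ,   0.        ,   1.        ]]), 'k1': 0.00966386770593989, 'mount': array([[-4.97621597e-04, -9.66317930e-01, -2.57350752e-01,
         6.45601821e-02],
       [ 9.99999874e-01, -4.62809748e-04, -1.95842348e-04,
        -7.96097641e-04],
       [ 7.01415351e-05, -2.57350817e-01,  9.66318039e-01,
        -1.42582034e-01],
       [ 0.00000000e+00,  0.00000000e+00,  0.00000000e+00,
         1.00000000e+00]])}
```

View pics/top0.png

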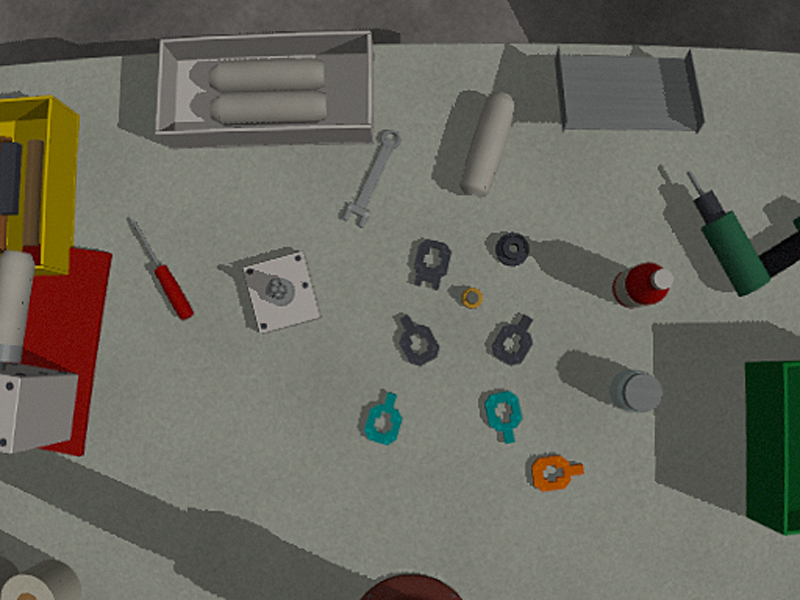

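View pics/scene0.png

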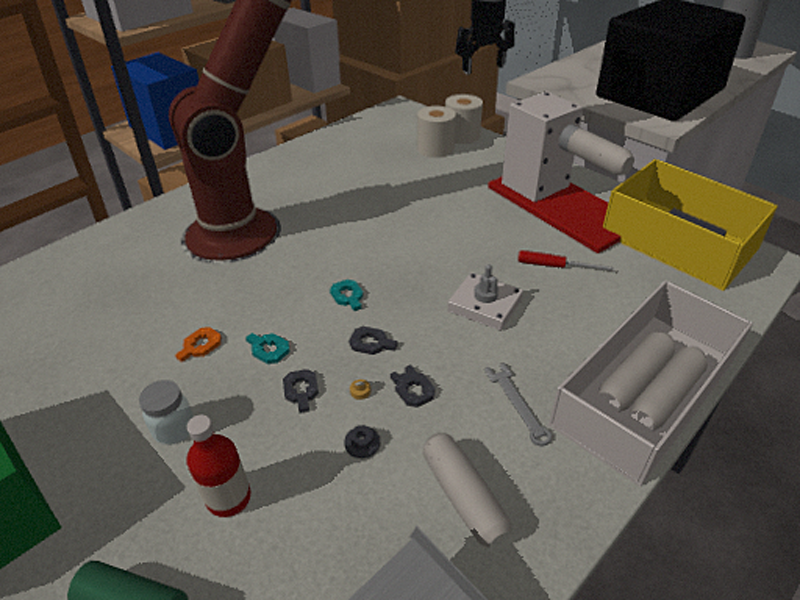

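Top view (800-px picture): candidates for a disc are dark at (417,342) and (513,341), turquoise at (383,420) and (502,412), and orange at (552,470). I choose the two dark ones. The separator (forked) is at (432,262), the collar at (512,248), the bush at (471,297) and the hub at (278,290).

```bash
cat > h.py <<'E'
import cv2,numpy as np
from scipy.optimize import minimize
from scipy.spatial.transform import Rotation as R
def octo(): return [(30,18),(18,27),(-18,27),(-30,18),(-30,-18),(-18,-27),(18,-27),(30,-18)]
DISC=np.array([(52,8),(30,8),(30,18),(18,27),(-18,27),(-30,18),(-30,-18),(-18,-27),(18,-27),(30,-18),(30,-8),(52,-8)])/1e3
SEP=np.array([(30,18),(18,27),(-18,27),(-30,20),(-46,20),(-46,9),(-30,9),(-30,-9),(-46,-9),(-46,-20),(-30,-20),(-18,-27),(18,-27),(30,-18)])/1e3
a,b,c=7.5,13.5,19.5
BORE=np.array([(c,a),(a,a),(a,b),(-a,b),(-a,a),(-b,a),(-b,-a),(-a,-a),(-a,-b),(a,-b),(a,-a),(c,-a)])/1e3
def cam(name,m,state=None):
    """K,k1,R,t world->camera"""
    if 'mount' in m:
        T=np.eye(4);T[:3,:3]=R.from_rotvec(state['eef_rot']).as_matrix();T[:3,3]=state['tcp_pos']
        W=np.linalg.inv(T@m['mount']);return m['K'],m['k1'],W[:3,:3],W[:3,3]
    return m['K'],m['k1'],R.from_rotvec(m['rvec']).as_matrix(),np.array(m['tvec'])
def proj(C,P):
    K,k,Rm,t=C;d=np.array([k,0,0,0,0.])
    return cv2.projectPoints(np.asarray(P,float).reshape(-1,1,3),cv2.Rodrigues(Rm)[0],t,K,d)[0].reshape(-1,2)
def plane(C,uv,z):
    K,k,Rm,t=C;n=cv2.undistortPoints(np.asarray(uv,float).reshape(-1,1,2),K,np.array([k,0,0,0,0.])).reshape(-1,2)
    r=np.c_[n,np.ones(len(n))]@Rm;o=-Rm.T@t
    return o+r*((z-o[2])/r[:,2])[:,None]
def cloud(C,depth):
    K,k,Rm,t=C;v,u=np.mgrid[:384,:512];n=cv2.undistortPoints(np.c_[u.ravel(),v.ravel()].astype(float).reshape(-1,1,2),K,np.array([k,0,0,0,0.])).reshape(-1,2)
    d=depth.ravel()[:,None];return ((np.c_[n,np.ones(len(n))]*d-t)@Rm).reshape(384,512,3)
def fit(C,gray,poly,p0,z0=0.,h=.01,bore=BORE,S=4):
    """fit (x,y,yaw) of a dark prism by correlation of its rendered silhouette"""
    c0=proj(C,[[p0[0],p0[1],z0]])[0];e=proj(C,[[p0[0]+.07,p0[1],z0]])[0];r=int(np.linalg.norm(e-c0))+3
    u0,v0=(c0-r).astype(int);u0=max(u0,0);v0=max(v0,0)
    g=cv2.GaussianBlur(gray,(3,3),0)[v0:v0+2*r,u0:u0+2*r].astype(np.float32);H,W=g.shape
    g=np.minimum(g,np.percentile(g,70))
    def ren(p):
        cs,sn=np.cos(p[2]),np.sin(p[2])
        f=lambda q,z:(proj(C,np.c_[q@np.array([[cs,sn],[-sn,cs]])+p[:2],np.full(len(q),z)])-[u0,v0]+.5)*S-.5
        I=lambda q:np.round(q*16).astype(np.int32)
        im=np.zeros((H*S,W*S),np.uint8);A,B=f(poly,z0+h),f(poly,z0)
        for q in [A,B]:cv2.fillPoly(im,[I(q)],255,shift=4)
        for i in range(len(A)):
            j=(i+1)%len(A);cv2.fillConvexPoly(im,I(np.array([A[i],A[j],B[j],B[i]])),255,shift=4)
        if bore is not None:
            h1=np.zeros_like(im);h2=h1.copy();cv2.fillPoly(h1,[I(f(bore,z0+h))],1,shift=4);cv2.fillPoly(h2,[I(f(bore,z0))],1,shift=4);im[(h1&h2)>0]=0
        return cv2.GaussianBlur(cv2.resize(im,(W,H),interpolation=cv2.INTER_AREA),(3,3),0).astype(float)
    cost=lambda p:np.corrcoef(ren(p).ravel(),g.ravel())[0,1]
    best=min((minimize(cost,[p0[0],p0[1],p0[2]+d],method='Nelder-Mead',options=dict(initial_simplex=np.array([p0[0],p0[1],p0[2]+d])+np.array([[0,0,0],[.006,0,0],[0,.006,0],[0,0,.2]]),xatol=1e-4,fatol=1e-5)) for d in (-.3,0,.3)),key=lambda r:r.fun)
    return best.x,best.fun
E
cat > m1.py <<'E'
from h import *; from workcell import camera_model
D=np.load('top0.npz');C=cam('top',camera_model('top'));g=cv2.cvtColor(D['p'],cv2.COLOR_RGB2GRAY)
X=cloud(C,D['d'])
for n,uv,tuv,z,poly,flip in [('d1',(417,342),(400,318),.01,DISC,0),('d2',(513,341),(528,320),.01,DISC,0),('sep',(432,262),(426,285),.01,SEP,np.pi)]:
    P=plane(C,np.array([uv,tuv])/1.5625,z);d=P[1]-P[0];y=np.arctan2(d[1],d[0])+flip
    print(n,np.round(P[0],3),round(y,2),fit(C,g,poly,[P[0][0],P[0][1],y]))
for n,uv,z in [('collar',(512,248),.02),('bush',(471,297),.026),('hub',(278,290),.04)]:print(n,plane(C,[np.array(uv)/1.5625],z),X[int(uv[1]/1.5625),int(uv[0]/1.5625)])
m=(abs(X[...,2]-.025)<.006).astype(np.uint8);m[:, :140]=0;m[:,215:]=0;m[:150]=0;m[220:]=0
uv=np.argwhere(m)[:,::-1];P=plane(C,uv,.025);(c,s,a)=cv2.minAreaRect((P[:,:2]*1000).astype(np.float32));print(len(uv),c,s,a)
E
python3 m1.py
```

```text
d1 [ 0.472 -0.016  0.01 ] 0.6 (array([ 0.46842783, -0.0178413 ,  0.49977118]), np.float64(-0.9292519971248533))
d2 [ 0.471 -0.17   0.01 ] -0.64 (array([ 0.46694688, -0.1658071 , -0.57235013]), np.float64(-0.9202187158669245))
sep [ 0.599 -0.042  0.01 ] 6.01 (array([ 0.60455067, -0.04036995,  6.04661435]), np.float64(-0.8667244723598835))
collar [[ 0.61908244 -0.1701332   0.02      ]] [ 0.62349726 -0.17099468  0.00110481]
bush [[ 0.54120203 -0.10243872  0.026     ]] [ 5.43279265e-01 -1.03396821e-01 -5.90195424e-05]
hub [[0.5554696  0.20035211 0.04      ]] [0.55272161 0.19386196 0.08980721]
1486 (553.7520141601562, 198.6634063720703) (111.05809783935547, 102.04776763916016) 14.196737289428711
```

```bash
cat > plan.py <<'E'
# plan.py x y z yaw(rad of tool x): prints scaled numbers from the current pose
import sys,numpy as np
from workcell import read_state
from scipy.spatial.transform import Rotation as R
def plan(x,y,z,yaw,s=None):
    s=s or read_state();R0=R.from_rotvec(s['eef_rot']);T=R.from_euler('z',yaw)*R.from_euler('x',np.pi)
    d=R0.inv().apply(np.array([x,y,z])-s['tcp_pos']);r=(R0.inv()*T).as_rotvec()
    print('tr',np.round(d/.4,4).tolist(),'dr',np.round(r/.5,3).tolist(),'mm',round(1000*np.linalg.norm(d)),'deg',round(np.degrees(np.linalg.norm(r)),1))
if __name__=='__main__':plan(*map(float,sys.argv[1:]))
E
python3 plan.py .5537 .1987 .22 3.39
```

```text
tr [-1.1767, -0.741, 0.0274] dr [-0.005, -0.001, -1.094] mm 556 deg 31.3
```

{"name": "drive_tool", "arguments": {"targets": [{"translation": [-0.98,-0.62,0.02],"dr": [-0.005,0,-0.9]},{"translation": [-0.98,-0.62,0.02],"dr": [-0.005,0,-0.9]},{"translation": [-0.98,-0.62,0.02],"dr": [-0.005,0,-0.9]},{"translation": [-0.98,-0.62,0.02],"dr": [-0.005,0,-0.9]},{"translation": [-0.98,-0.62,0.02],"dr": [-0.005,0,-0.9]},{"translation": [-0.98,-0.62,0.02],"dr": [-0.005,0,-0.9]},{"translation": [-0.98,-0.62,0.02],"dr": [-0.005,0,-0.9]},{"translation": [-0.98,-0.62,0.02],"dr": [-0.005,0,-0.9]}], "claw": 1}}

```text
t: 1.1
tcp_pos: [0.4957, 0.2636, 0.2227]
eef_rot: [-0.226, 3.133, -0.001]
ft_force: [-0.5, 0.2, 0.2]
grip_width: 1.001
grip_force: 0.0
```

```bash
python3 plan.py .5537 .1987 .22 3.39
```

```text
tr [-0.1202, -0.1814, 0.0071] dr [-0.002, 0.001, -0.209] mm 87 deg 6.0
```

{"name": "drive_tool", "arguments": {"targets": [{"translation": [-0.12,-0.18,0.007],"dr": [-0.002,0.001,-0.21]},{"translation": [-0.12,-0.18,0.007],"dr": [-0.002,0.001,-0.21]},{"translation": [-0.12,-0.18,0.007],"dr": [-0.002,0.001,-0.21]},{"translation": [-0.12,-0.18,0.007],"dr": [-0.002,0.001,-0.21]}]}}

```text
t: 1.6
tcp_pos: [0.5498, 0.2068, 0.2201]
eef_rot: [0.405, -3.114, -0.008]
ft_force: [-1.1, 0.7, 0.7]
grip_width: 1.0
grip_force: 0.0
```

```bash
cat > m2.py <<'E'
from h import *; from workcell import *
s=read_state();p,d=camera('wrist');np.savez('w_hub.npz',p=p,d=d,pos=s['tcp_pos'],rot=s['eef_rot'])
C=cam('wrist',camera_model('wrist'),s);X=cloud(C,d)
near=np.hypot(X[...,0]-.5537,X[...,1]-.1987)<.09
m=near&(abs(X[...,2]-.025)<.006)
uv=np.argwhere(m)[:,::-1];P=plane(C,uv,.025);print(len(uv),cv2.minAreaRect((P[:,:2]*1000).astype(np.float32)),np.median(X[m][:,2]))
for z in (.04,.0,.066):
    q=X[near&(abs(X[...,2]-z)<.004)];print(z,len(q),q.mean(0) if len(q) else 0)
tl=X[(X[...,2]>.08)&near];print('spigot',len(tl),tl.mean(0),tl.max(0))
print(s['tcp_pos'],proj(C,[[.5537,.1987,.096]]))
cv2.imwrite('pics/whub.png',cv2.resize(p[:,:,::-1],(800,600),interpolation=cv2.INTER_CUBIC))
E
python3 m2.py
```

```text
8445 ((554.45947265625, 197.91104125976562), (109.58507537841797, 99.605224609375), 14.671282768249512) 0.02490168206543964
0.04 883 [0.5507921  0.19729183 0.03994987]
0.0 10400 [ 5.42543835e-01  1.97145532e-01 -1.15129507e-04]
0.066 224 [0.55373759 0.19845064 0.067444  ]
spigot 40021 [0.53989172 0.20299994 0.29013454] [0.57801646 0.27305036 0.36273742]
[0.54977957 0.206835   0.22008666] [[244.37481905 188.20763082]]
```

View pics/whub.png

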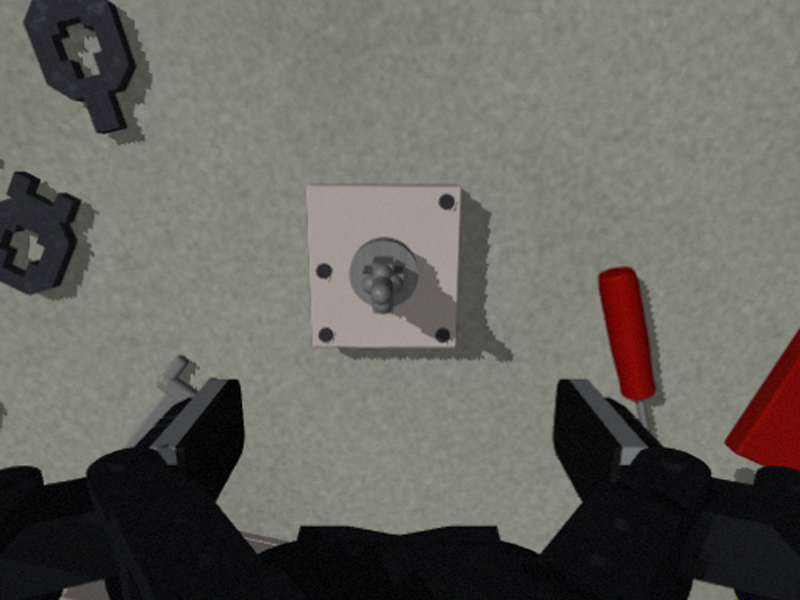

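The hub picture shows the white block centred near (383,268) with the flange and spigot on it, the fingers at the bottom, and no obstruction.

{"name": "drive_tool", "arguments": {"targets": [{"translation": [0,0,0],"dr": [0,0,0]},{"translation": [0,0,0],"dr": [0,0,0]}]}}

```text
t: 1.9
tcp_pos: [0.5506, 0.2059, 0.2205]
eef_rot: [0.404, -3.115, -0.006]
ft_force: [-0.5, 0.1, -0.5]
grip_width: 1.001
grip_force: 0.0
```

```bash
sed -i "s/^cv2.imwrite.*//" m2.py
cat >> m2.py <<'E'
g=cv2.cvtColor(p,cv2.COLOR_RGB2GRAY)
B=np.array([(55,50),(-55,50),(-55,-50),(55,-50)])/1e3
import h
# bright block top: fit inverted, thin prism at z=.025
yy=.256
print(fit(C,255-cv2.blur(g,(1,1)),B,[.5545,.198,yy],z0=.0249,h=.0001,bore=None))
th=np.linspace(0,2*np.pi,48,endpoint=False);print(fit(C,g,.022*np.c_[np.cos(th),np.sin(th)],[.5545,.198,0],z0=.025,h=.015,bore=None))
import sys;sys.path.append('.');from plan import plan;plan(.53,-.09,.21,2.9)
E
python3 m2.py
```

```text
8428 ((554.3941040039062, 197.93414306640625), (109.56903839111328, 99.68098449707031), 14.658724784851074) 0.024906670920539806
0.04 888 [0.55073131 0.19733359 0.03999832]
0.0 10407 [ 5.42480193e-01  1.97167104e-01 -1.11214043e-04]
0.066 232 [0.5539049  0.19813918 0.06737114]
spigot 39999 [0.54063521 0.20218341 0.29056001] [0.57879636 0.27191576 0.36307477]
[0.55064939 0.20594071 0.22051567] [[245.90157844 187.15885718]]
(array([0.55442398, 0.19475149, 0.2164882 ]), np.float64(-0.4075067380830949))
(array([ 0.55764561,  0.20667849, -0.57424115]), np.float64(-0.42862501258282387))
tr [0.2387, -0.7015, 0.0237] dr [0.007, -0.001, 0.999] mm 297 deg 28.6
```

```bash
python3 plan.py .4685 -.018 .13 3.64
```

```text
tr [0.3416, -0.489, 0.2244] dr [0.007, 0.002, -0.481] mm 255 deg 13.8
```

{"name": "drive_tool", "arguments": {"targets": [{"translation": [0.34,-0.49,0.1],"dr": [0.007,0.002,-0.48]},{"translation": [0.34,-0.49,0.224],"dr": [0.007,0.002,-0.48]},{"translation": [0.34,-0.49,0.224],"dr": [0.007,0.002,-0.48]},{"translation": [0.34,-0.49,0.224],"dr": [0.007,0.002,-0.48]},{"translation": [0.34,-0.49,0.224],"dr": [0.007,0.002,-0.48]},{"translation": [0.34,-0.49,0.224],"dr": [0.007,0.002,-0.48]},{"translation": [0.34,-0.49,0.224],"dr": [0.007,0.002,-0.48]}]}}

```text
t: 2.82
tcp_pos: [0.4707, -0.0169, 0.1308]
eef_rot: [-0.776, 3.042, 0.0]
ft_force: [0.0, 0.1, -0.1]
grip_width: 1.002
grip_force: 0.0
```

```bash
cat > m3.py <<'E'
# m3.py name x y yaw type [png]: fit plate in wrist view
import sys;from h import *; from workcell import *; from plan import plan
n,x,y,yaw,ty=sys.argv[1],*map(float,sys.argv[2:5]),sys.argv[5]
s=read_state();p,d=camera('wrist');C=cam('wrist',camera_model('wrist'),s);g=cv2.cvtColor(p,cv2.COLOR_RGB2GRAY)
f,c=fit(C,g,SEP if ty=='s' else DISC,[x,y,yaw]);print(n,f.round(4),round(c,3),'tcp',np.round(s['tcp_pos'],4),np.abs(s['qd']).max())
X=cloud(C,d);m=(np.hypot(X[...,0]-f[0],X[...,1]-f[1])<.06)&(abs(X[...,2]-.01)<.004);print('z top',np.median(X[m][:,2]),m.sum())
plan(f[0],f[1],.05,f[2]+np.pi,s);plan(f[0],f[1],.0,f[2]+np.pi,s)
if len(sys.argv)>6:
    q=proj(C,[[f[0],f[1],.01]])[0];print('px',q*1.5625);cv2.imwrite(sys.argv[6],cv2.resize(p[:,:,::-1],(800,600),interpolation=cv2.INTER_CUBIC))
E
python3 m3.py d1 .4685 -.018 .5 d pics/d1.png
```

```text
d1 [ 0.4685 -0.0197  0.4888] -0.925 tcp [ 0.4707 -0.0169  0.1308] 0.005731867193994474
z top 0.009986876485200446 3935
tr [0.0088, -0.0033, 0.202] dr [-0.001, 0.005, 0.021] mm 81 deg 0.6
tr [0.0091, -0.0032, 0.327] dr [-0.001, 0.005, 0.021] mm 131 deg 0.6
px [397.17298388 285.83257817]
```

View pics/d1.png

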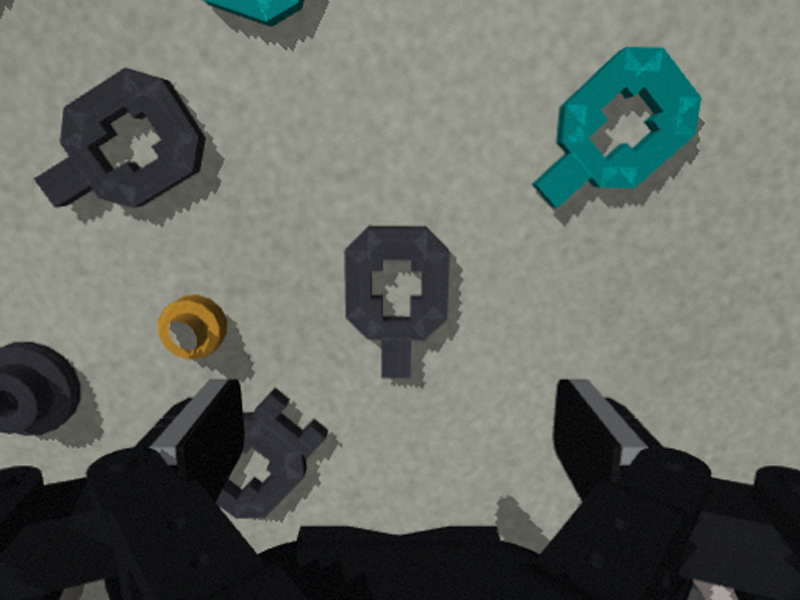

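The close crop shows the chosen dark disc, narrow tab, centred at (397,286), between the open fingers. The turquoise look-alike is at (630,125), the second disc at (130,140) and the bush at (192,327).

```bash
sed -i "s/g=np.minimum(g,np.percentile(g,70))/lo=np.percentile(g,8);g=np.clip(g,lo,lo+28)/" h.py; python3 m3.py d1 .4685 -.0197 .489 d; cat plan.py|head -1
```

```text
d1 [ 0.4683 -0.0202  0.485 ] -0.955 tcp [ 0.4706 -0.0169  0.1308] 0.00616201537462389
z top 0.009970898561454144 3947
tr [0.0095, -0.0043, 0.2019] dr [-0.001, 0.005, 0.029] mm 81 deg 0.9
tr [0.0098, -0.0043, 0.3269] dr [-0.001, 0.005, 0.029] mm 131 deg 0.9
# plan.py x y z yaw(rad of tool x): prints scaled numbers from the current pose
```

{"name": "drive_tool", "arguments": {"targets": [{"translation": [0.0098,-0.0043,0.15],"dr": [-0.001,0.005,0.029]},{"translation": [0.0098,-0.0043,0.25],"dr": [-0.001,0.005,0.029]},{"translation": [0.0098,-0.0043,0.3],"dr": [-0.001,0.005,0.029]},{"translation": [0.0098,-0.0043,0.32],"dr": [-0.001,0.005,0.029]},{"translation": [0.0098,-0.0043,0.327],"dr": [-0.001,0.005,0.029]},{"translation": [0.0098,-0.0043,0.327],"dr": [-0.001,0.005,0.029]}], "claw": 0.8}}

```text
t: 3.68
tcp_pos: [0.4674, -0.0221, -0.0001]
eef_rot: [0.75, -3.05, 0.001]
ft_force: [-0.1, -0.7, 0.1]
grip_width: 0.801
grip_force: 0.0
```

```bash
cat > tip.py <<'E'
# finger tips in tool frame from wrist depth
from h import *; from workcell import *
s=read_state();p,d=camera('wrist');m=camera_model('wrist');M=m['mount']
X=cloud((m['K'],m['k1'],M[:3,:3].T,-M[:3,:3].T@M[:3,3]),d)
k=(abs(X[...,0])<.012)&(abs(X[...,1])<.06)&(abs(X[...,1])>.015)&(X[...,2]>-.03)&(X[...,2]<.02)&(d>0)
for sg in (-1,1):
    q=X[k&(np.sign(X[...,1])==sg)]
    for z in np.arange(-.03,.02,.004):
        r=q[(q[:,2]>=z)&(q[:,2]<z+.004)]
        if len(r):print(sg,'z %.3f'%z,len(r),'y',np.percentile(r[:,1],[2,98]).round(4),'x',np.percentile(r[:,0],[2,98]).round(4))
print(np.round(s['tcp_pos'],4),s['grip_width'],np.abs(s['qd']).max())
E
python3 tip.py; python3 -c "
from plan import *;plan(.4683,-.0202,0,.485+np.pi)"
```

```text
-1 z -0.030 280 y [-0.0483 -0.0349] x [-0.0103  0.0114]
-1 z -0.026 282 y [-0.048  -0.0349] x [-0.0103  0.0113]
-1 z -0.022 234 y [-0.0482 -0.035 ] x [-0.01    0.0113]
-1 z -0.018 212 y [-0.0474 -0.035 ] x [-0.0099  0.0113]
-1 z -0.014 848 y [-0.0392 -0.0154] x [-0.0114  0.0116]
-1 z -0.010 662 y [-0.0354 -0.0152] x [-0.0113  0.0116]
-1 z -0.006 1 y [-0.0519 -0.0519] x [0.0106 0.0106]
-1 z -0.002 1896 y [-0.0595 -0.0284] x [-0.0111  0.0117]
1 z -0.030 283 y [0.0327 0.0459] x [-0.0099  0.0113]
1 z -0.026 271 y [0.0327 0.0462] x [-0.0099  0.0113]
1 z -0.022 247 y [0.0328 0.0462] x [-0.0101  0.0112]
1 z -0.018 209 y [0.0328 0.0448] x [-0.0101  0.0112]
1 z -0.014 970 y [0.0153 0.0369] x [-0.0113  0.0114]
1 z -0.010 716 y [0.0154 0.0332] x [-0.0115  0.0116]
1 z -0.006 3 y [0.0342 0.059 ] x [-0.0023  0.0096]
1 z -0.002 1672 y [0.0304 0.0595] x [-0.0102  0.0118]
[ 4.674e-01 -2.210e-02 -1.000e-04] 0.8009974269254141 0.007577071824646404
tr [-0.0044, 0.0034, 0.0002] dr [-0.001, -0.002, -0.006] mm 2 deg 0.2
```

{"name": "drive_tool", "arguments": {"targets": [{"translation": [-0.0044,0.003,0],"dr": [0,0,0]},{"translation": [-0.0044,0.003,0],"dr": [0,0,0]},{"translation": [-0.0044,0.003,0],"dr": [0,0,0]}], "claw": 0.69}}

```text
t: 4.1
tcp_pos: [0.4678, -0.0205, -0.0005]
eef_rot: [0.749, -3.049, 0.001]
ft_force: [0.8, -0.3, 0.7]
grip_width: 0.691
grip_force: 0.0
```

```bash
sed -i 's/^print(np.round/y0=np.median(X[k\&(X[...,2]<-.02)\&(X[...,1]>0)][:,1]);print("y0",y0)\nfor a in np.arange(.026,.046,.002):\n    q=X[(abs(X[...,0])<.008)\&(X[...,1]>a)\&(X[...,1]<a+.002)\&(abs(X[...,2]+.01)<.02)];r=X[(abs(X[...,0])<.008)\&(-X[...,1]>a)\&(-X[...,1]<a+.002)\&(abs(X[...,2]+.01)<.02)];print("%.3f"%a,np.percentile(q[:,2],[10,50,90]).round(4),np.percentile(r[:,2],[10,50,90]).round(4))\n&/' tip.py; python3 tip.py
```

```text
-1 z -0.030 276 y [-0.0435 -0.0303] x [-0.0099  0.0114]
-1 z -0.026 260 y [-0.0438 -0.0303] x [-0.0099  0.0114]
-1 z -0.022 231 y [-0.0434 -0.0303] x [-0.0099  0.0113]
-1 z -0.018 209 y [-0.0435 -0.0303] x [-0.01    0.0113]
-1 z -0.014 1374 y [-0.036  -0.0153] x [-0.0113  0.0114]
-1 z -0.010 336 y [-0.0352 -0.0152] x [-0.0112  0.0117]
-1 z -0.006 30 y [-0.0558 -0.0304] x [-0.0081  0.0113]
-1 z -0.002 1640 y [-0.0597 -0.0297] x [-0.0105  0.0117]
1 z -0.030 255 y [0.0281 0.0412] x [-0.0101  0.0114]
1 z -0.026 258 y [0.0281 0.0413] x [-0.0097  0.0113]
1 z -0.022 227 y [0.0281 0.0416] x [-0.0102  0.0114]
1 z -0.018 207 y [0.0281 0.0413] x [-0.0102  0.0113]
1 z -0.014 1276 y [0.0153 0.0339] x [-0.0115  0.0114]
1 z -0.010 338 y [0.0154 0.0329] x [-0.0112  0.0113]
1 z -0.006 33 y [0.0283 0.0595] x [-0.0083  0.0101]
1 z -0.002 1720 y [0.029  0.0596] x [-0.0104  0.0118]
y0 0.028602059577802548
0.026 [-0.0113 -0.0105 -0.0097] [-0.0111 -0.0104 -0.0099]
0.028 [-0.0277 -0.0178 -0.0049] [-0.0011 -0.0006  0.0001]
0.030 [-0.0005 -0.0005 -0.0005] [-0.0275 -0.0168 -0.0006]
0.032 [-0.0003  0.0001  0.0001] [0. 0. 0.]
0.034 [0.0004 0.0004 0.0004] [0.     0.0003 0.001 ]
0.036 [-0.0265 -0.0179 -0.0001] [-0.0003 -0.      0.0003]
0.038 [-0.0277 -0.0185 -0.0005] [-0.0266 -0.0173 -0.0008]
0.040 [-0.0273 -0.0176 -0.0004] [-0.0286 -0.0193 -0.0005]
0.042 [-0.0014 -0.0005  0.0002] [-0.028  -0.018  -0.0002]
0.044 [-0.0011 -0.0006 -0.0001] [-0.0081 -0.0004  0.0002]
[ 0.4678 -0.0205 -0.0005] 0.6910215087436594 0.0037564912745417143
```

{"name": "drive_tool", "arguments": {"targets": [{"translation": [0,0.001,0.006],"dr": [0,0,0]},{"translation": [0,0.001,0.006],"dr": [0,0,0]},{"translation": [0,0.001,0.006],"dr": [0,0,0]}], "claw": 0.69}}

```text
t: 4.53
tcp_pos: [0.4674, -0.0201, -0.0032]
eef_rot: [0.749, -3.048, 0.001]
ft_force: [0.8, 0.5, -0.5]
grip_width: 0.688
grip_force: 0.0
```

{"name": "drive_tool", "arguments": {"targets": [{"translation": [0,0,0],"dr": [0,0,0]},{"translation": [0,0,0],"dr": [0,0,0]},{"translation": [0,0,0],"dr": [0,0,0]},{"translation": [0,0,0],"dr": [0,0,0]}], "claw": 0.5, "force": 60}}

```text
t: 5.03
tcp_pos: [0.4675, -0.0201, -0.0028]
eef_rot: [0.749, -3.048, 0.001]
ft_force: [-1.1, -0.4, 5.4]
grip_width: 0.613
grip_force: 63.1
```

```bash
python3 m3.py d1 .4683 -.0202 .485 d; python3 tip.py | head -3
```

```text
d1 [ 0.4887  0.0224 -0.7224] -0.472 tcp [ 0.4675 -0.0201 -0.0028] 0.0023342692742336166
z top 0.009925304780440944 7827
tr [-0.096, 0.0696, -0.1321] dr [-0.003, -0.005, 2.408] mm 71 deg 69.0
tr [-0.0964, 0.0696, -0.0071] dr [-0.003, -0.005, 2.408] mm 48 deg 69.0
-1 z -0.030 254 y [-0.0404 -0.0269] x [-0.0092  0.0114]
-1 z -0.026 239 y [-0.0403 -0.027 ] x [-0.0092  0.0114]
-1 z -0.022 219 y [-0.0405 -0.027 ] x [-0.0103  0.0114]Traceback (most recent call last):
  File "tip.py", line 13, in <module>
    q=X[(abs(X[...,0])<.008)&(X[...,1]>a)&(X[...,1]<a+.002)&(abs(X[...,2]+.01)<.02)];r=X[(abs(X[...,0])<.008)&(-X[...,1]>a)&(-X[...,1]<a+.002)&(abs(X[...,2]+.01)<.02)];print("%.3f"%a,np.percentile(q[:,2],[10,50,90]).round(4),np.percentile(r[:,2],[10,50,90]).round(4))
                                                                                                                                                                                       ~~~~~~~~~~~~~^^^^^^^^^^^^^^^^^^^
    return _quantile_unchecked(
        a, q, axis, out, overwrite_input, method, keepdims, weights)
    return _ureduce(a,
                    func=_quantile_ureduce_func,
    ...<5 lines>...
                    overwrite_input=overwrite_input,
                    method=method)
    r = func(a, **kwargs)
    result = _quantile(arr,
                       quantiles=q,
    ...<2 lines>...
                       out=out,
                       weights=wgt)
    slices_having_nans = np.isnan(arr[-1, ...])
                                  ~~~^^^^^^^^^
IndexError: index -1 is out of bounds for axis 0 with size 0
```

{"name": "drive_tool", "arguments": {"targets": [{"translation": [0,0,-0.03],"dr": [0,0,0]},{"translation": [0,0,-0.15],"dr": [0,0,0]},{"translation": [0,0,-0.29],"dr": [0,0,0]},{"translation": [0,0,-0.41],"dr": [0,0,0]},{"translation": [0,0,-0.41],"dr": [0,0,0]},{"translation": [0,0,-0.41],"dr": [0,0,0]}]}}

```text
t: 5.88
tcp_pos: [0.4669, -0.0201, 0.1605]
eef_rot: [0.748, -3.047, 0.0]
ft_force: [0.2, -0.1, -1.7]
grip_width: 0.611
grip_force: 63.8
```

```bash
cat > held.py <<'E'
# held.py d|s|c : pose of the held plate in the tool frame (as the camera sees it), plan to hub
import sys;from h import *; from workcell import *; from plan import plan
poly=SEP if sys.argv[1]=='s' else DISC
s=read_state();p,d=camera('wrist');m=camera_model('wrist');C=cam('wrist',m,s);X=cloud(C,d)
RT=R.from_rotvec(s['eef_rot']).as_matrix();tc=np.array(s['tcp_pos']);T=(X-tc)@RT
q=(abs(T[...,0])<.05)&(abs(T[...,1])<.025)&(T[...,2]>-.03)&(T[...,2]<.0)&(d>0);zt=np.median(T[q][:,2])
k=q&(abs(T[...,2]-zt)<.0025)&((abs(T[...,1])>-1)) 
# tilt of the top face
A=np.c_[T[k][:,:2],np.ones(k.sum())];cf=np.linalg.lstsq(A,T[k][:,2],rcond=None)[0]
k=(abs(T[...,2]-zt)<.0025)&(abs(T[...,1]+.0011)<.0262)&(abs(T[...,0])<.06)
g=np.where(k,0,255).astype(np.uint8)
yaw=np.arctan2(RT[1,0],RT[0,0])-np.pi
pl=poly.copy();pl[:,1]=np.clip(pl[:,1],-.0262,.0262)
f,c=fit(C,g,pl,[tc[0],tc[1],yaw],z0=tc[2]-zt-.0001,h=.0001)
rel=RT.T@(np.array([f[0],f[1],tc[2]])-tc)
dy=(f[2]-yaw+np.pi)%(2*np.pi)-np.pi
print('held x,y mm',np.round(rel[:2]*1e3,2),'dyaw',round(dy,4),'corr',round(c,3),'ztop',round(zt,4),'tilt',cf[:2].round(3),'tcp',tc.round(4),'yaw',round(yaw,4),'ft',np.round(s['ft_force'],1))
E
python3 held.py d
```

```text
held x,y mm [-0.63 -1.06] dyaw 0.0005 corr -0.916 ztop -0.0126 tilt [ 0.001 -0.001] tcp [ 0.4669 -0.0201  0.1605] yaw -5.8017 ft [ 0.2 -0.1 -1.7]
```

```bash
python3 plan.py .5535 .1988 .135 3.398
```

```text
tr [-0.4464, 0.3842, 0.0601] dr [0.002, -0.012, 0.451] mm 237 deg 12.9
```

{"name": "drive_tool", "arguments": {"targets": [{"translation": [-0.446,0.384,0],"dr": [0.002,-0.012,0.45]},{"translation": [-0.446,0.384,0.02],"dr": [0.002,-0.012,0.45]},{"translation": [-0.446,0.384,0.04],"dr": [0.002,-0.012,0.45]},{"translation": [-0.446,0.384,0.06],"dr": [0.002,-0.012,0.45]},{"translation": [-0.446,0.384,0.06],"dr": [0.002,-0.012,0.45]},{"translation": [-0.446,0.384,0.06],"dr": [0.002,-0.012,0.45]},{"translation": [-0.446,0.384,0.06],"dr": [0.002,-0.012,0.45]}]}}

```text
t: 6.8
tcp_pos: [0.5545, 0.1964, 0.1359]
eef_rot: [-0.398, 3.115, -0.003]
ft_force: [-0.1, 0.3, -1.0]
grip_width: 0.613
grip_force: 63.7
```

```bash
python3 held.py d
cat > hubsee.py <<'E'
# spigot and block seen from the wrist, in the tool frame
from h import *; from workcell import *; import sys
s=read_state();p,d=camera('wrist');C=cam('wrist',camera_model('wrist'),s);X=cloud(C,d)
near=np.hypot(X[...,0]-.5541,X[...,1]-.1985)<.012
for z in np.arange(.06,.1,.004):
    q=X[near&(abs(X[...,2]-z)<.002)]
    if len(q)>5:print('%.3f'%z,len(q),q.min(0).round(4)[:2],q.max(0).round(4)[:2])
m=(np.hypot(X[...,0]-.5541,X[...,1]-.1985)<.09)&(abs(X[...,2]-.025)<.006)
uv=np.argwhere(m)[:,::-1];P=plane(C,uv,.025);print(len(uv),cv2.minAreaRect((P[:,:2]*1000).astype(np.float32)))
cv2.imwrite(sys.argv[1],cv2.resize(p[:,:,::-1],(800,600),interpolation=cv2.INTER_CUBIC))
E
python3 hubsee.py pics/over1.png;python3 plan.py .5535 .1988 .1 3.398
```

```text
held x,y mm [-0.81 -1.11] dyaw 0.0104 corr -0.916 ztop -0.0125 tilt [ 0.001 -0.001] tcp [0.5545 0.1964 0.1359] yaw -6.0292 ft [-0.1  0.3 -1. ]
0.060 18 [0.5424 0.1912] [0.5451 0.2011]
0.064 23 [0.5423 0.1901] [0.546  0.2002]
0.068 25 [0.5424 0.1906] [0.5454 0.2009]
9680 ((554.40234375, 197.920654296875), (109.02128601074219, 99.16143035888672), 14.501567840576172)
tr [0.0023, 0.0053, 0.0912] dr [-0.003, 0.006, -0.004] mm 37 deg 0.2
```

View pics/over1.png

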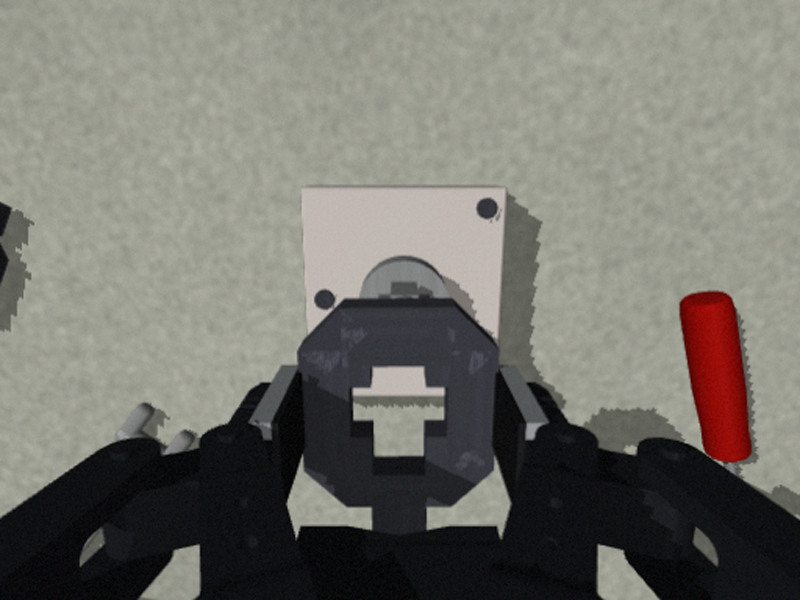

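Held disc is centred at (398,415), level, with the tab towards the bottom of the picture (hub +x). The block's visible edges agree with the earlier hub pose. Now correct 2.5 mm and lower.

{"name": "drive_tool", "arguments": {"targets": [{"translation": [0.0023,0.0053,0.02],"dr": [-0.003,0.006,-0.004]},{"translation": [0.0023,0.0053,0.055],"dr": [-0.003,0.006,-0.004]},{"translation": [0.0023,0.0053,0.085],"dr": [-0.003,0.006,-0.004]},{"translation": [0.0023,0.0053,0.09],"dr": [-0.003,0.006,-0.004]},{"translation": [0.0023,0.0053,0.09],"dr": [-0.003,0.006,-0.004]}]}}

```text
t: 7.52
tcp_pos: [0.5534, 0.2007, 0.1001]
eef_rot: [0.405, -3.115, -0.001]
ft_force: [0.2, 0.6, -1.6]
grip_width: 0.613
grip_force: 63.7
```

```bash
python3 plan.py .5535 .1988 .073 3.398;python3 plan.py .5535 .1988 .0385 3.398; python3 -c "
from workcell import *;s=read_state();print(s['ft_force'])"
```

```text
tr [0.0011, -0.0046, 0.0677] dr [0.002, -0.0, 0.005] mm 27 deg 0.1
tr [0.001, -0.0047, 0.154] dr [0.002, -0.0, 0.005] mm 62 deg 0.1
[ 0.22259061  0.62108666 -1.62816081]
```

{"name": "drive_tool", "arguments": {"targets": [{"translation": [0.001,-0.0046,0],"dr": [0.002,0,0.004]},{"translation": [0.001,-0.0046,0],"dr": [0.002,0,0.004]},{"translation": [0.001,-0.0046,0],"dr": [0.002,0,0.004]},{"translation": [0.001,-0.0046,0],"dr": [0.002,0,0.004]},{"translation": [0.001,-0.0046,0],"dr": [0.002,0,0.004]},{"translation": [0.001,-0.0046,0],"dr": [0.002,0,0.004]}]}}

```text
t: 8.28
tcp_pos: [0.5535, 0.1988, 0.1004]
eef_rot: [-0.402, 3.115, -0.0]
ft_force: [-0.4, -0.5, -1.9]
grip_width: 0.614
grip_force: 63.7
```

```bash
python3 plan.py .5535 .1988 .073 3.398;python3 plan.py .5535 .1988 .0385 3.398
```

```text
tr [0.0001, 0.0001, 0.0685] dr [-0.0, 0.0, 0.001] mm 27 deg 0.0
tr [0.0001, 0.0001, 0.1547] dr [-0.0, 0.0, 0.001] mm 62 deg 0.0
```

{"name": "drive_tool", "arguments": {"targets": [{"translation": [0,0,0.02],"dr": [0,0,0]},{"translation": [0,0,0.045],"dr": [0,0,0]},{"translation": [0,0,0.06],"dr": [0,0,0]},{"translation": [0,0,0.072],"dr": [0,0,0]},{"translation": [0,0,0.082],"dr": [0,0,0]},{"translation": [0,0,0.09],"dr": [0,0,0]}]}}

```text
t: 9.02
tcp_pos: [0.5536, 0.1988, 0.0642]
eef_rot: [-0.402, 3.115, -0.0]
ft_force: [0.7, 0.1, -1.1]
grip_width: 0.612
grip_force: 63.7
```

{"name": "drive_tool", "arguments": {"targets": [{"translation": [0,0,0.012],"dr": [0,0,0]},{"translation": [0,0,0.024],"dr": [0,0,0]},{"translation": [0,0,0.036],"dr": [0,0,0]},{"translation": [0,0,0.048],"dr": [0,0,0]},{"translation": [0,0,0.058],"dr": [0,0,0]},{"translation": [0,0,0.063],"dr": [0,0,0]},{"translation": [0,0,0.066],"dr": [0,0,0]},{"translation": [0,0,0.066],"dr": [0,0,0]}]}}

```text
t: 10.02
tcp_pos: [0.5536, 0.1988, 0.038]
eef_rot: [-0.402, 3.115, -0.0]
ft_force: [0.4, -0.4, -0.7]
grip_width: 0.611
grip_force: 63.7
```

{"name": "drive_tool", "arguments": {"targets": [{"translation": [0,0,0.001],"dr": [0,0,0]},{"translation": [0,0,0.002],"dr": [0,0,0]},{"translation": [0,0,0.002],"dr": [0,0,0]}]}}

```text
t: 10.4
tcp_pos: [0.5537, 0.1988, 0.0374]
eef_rot: [-0.402, 3.115, -0.0]
ft_force: [-0.7, 0.5, -0.7]
grip_width: 0.613
grip_force: 63.9
```

{"name": "drive_tool", "arguments": {"targets": [{"translation": [0,0,0.0015],"dr": [0,0,0]},{"translation": [0,0,0.003],"dr": [0,0,0]},{"translation": [0,0,0.003],"dr": [0,0,0]}]}}

```text
t: 10.78
tcp_pos: [0.5537, 0.1988, 0.0373]
eef_rot: [-0.402, 3.115, -0.0]
ft_force: [-2.0, -1.0, 8.0]
grip_width: 0.612
grip_force: 64.7
```

{"name": "drive_tool", "arguments": {"targets": [{"translation": [0,0,-0.002],"dr": [0,0,0]},{"translation": [0,0,-0.002],"dr": [0,0,0]},{"translation": [0,0,-0.002],"dr": [0,0,0]},{"translation": [0,0,-0.05],"dr": [0,0,0]},{"translation": [0,0,-0.15],"dr": [0,0,0]},{"translation": [0,0,-0.25],"dr": [0,0,0]},{"translation": [0,0,-0.25],"dr": [0,0,0]}], "claw": 0.8}}

```text
t: 11.65
tcp_pos: [0.5559, 0.1997, 0.1393]
eef_rot: [-0.401, 3.108, 0.003]
ft_force: [-0.9, -0.1, -0.2]
grip_width: 0.801
grip_force: 0.0
```

```bash
cat > onhub.py <<'E'
# onhub.py ztop d|s : fit plate on hub, and its top height
import sys;from h import *; from workcell import *
zt=float(sys.argv[1]);s=read_state();p,d=camera('wrist');C=cam('wrist',camera_model('wrist'),s);X=cloud(C,d)
k=(abs(X[...,2]-zt)<.003)&(np.hypot(X[...,0]-.5544,X[...,1]-.198)<.06)
A=np.c_[X[k][:,:2]-[.5544,.1979],np.ones(k.sum())];print(k.sum(),'plane',np.linalg.lstsq(A,X[k][:,2],rcond=None)[0].round(4))
if sys.argv[2]!='c':
    f,c=fit(C,np.where(k,0,255).astype(np.uint8),SEP if sys.argv[2]=='s' else DISC,[.5544,.1979,.256],z0=zt-.0001,h=.0001,bore=None);print(f.round(4),c.round(3))
else: print(cv2.minEnclosingCircle((X[k][:,:2]*1000).astype(np.float32)))
E
python3 onhub.py .05 d;python3 plan.py .6046 -.0404 .13 2.905
```

```text
4710 plane [-0.0009  0.0001  0.05  ]
[0.5549 0.1979 0.2574] -0.792
tr [0.0304, -0.6109, 0.0178] dr [0.002, 0.006, 0.987] mm 245 deg 28.3
```

{"name": "drive_tool", "arguments": {"targets": [{"translation": [0.03,-0.611,0],"dr": [0.002,0.006,0.987]},{"translation": [0.03,-0.611,0.018],"dr": [0.002,0.006,0.987]},{"translation": [0.03,-0.611,0.018],"dr": [0.002,0.006,0.987]},{"translation": [0.03,-0.611,0.018],"dr": [0.002,0.006,0.987]},{"translation": [0.03,-0.611,0.018],"dr": [0.002,0.006,0.987]},{"translation": [0.03,-0.611,0.018],"dr": [0.002,0.006,0.987]},{"translation": [0.03,-0.611,0.018],"dr": [0.002,0.006,0.987]},{"translation": [0.03,-0.611,0.018],"dr": [0.002,0.006,0.987]}]}}

```text
t: 12.7
tcp_pos: [0.6038, -0.0388, 0.1286]
eef_rot: [-0.366, -3.117, 0.001]
ft_force: [0.7, -0.4, 0.7]
grip_width: 0.798
grip_force: 0.0
```

```bash
python3 m3.py sep .6046 -.0404 -.237 s
```

```text
sep [ 0.6047 -0.043  -0.2427] -0.925 tcp [ 0.6038 -0.0388  0.1286] 0.009209380857725552
z top 0.009972638393090852 4259
tr [-0.0053, -0.0095, 0.1965] dr [-0.002, -0.006, 0.018] mm 79 deg 0.5
tr [-0.0057, -0.0094, 0.3215] dr [-0.002, -0.006, 0.018] mm 129 deg 0.5
```

{"name": "drive_tool", "arguments": {"targets": [{"translation": [-0.002,-0.0035,0.12],"dr": [-0.002,-0.006,0.01]},{"translation": [-0.002,-0.0035,0.22],"dr": [-0.002,-0.006,0.01]},{"translation": [-0.002,-0.0035,0.28],"dr": [-0.002,-0.006,0.01]},{"translation": [-0.002,-0.0035,0.31],"dr": [-0.002,-0.006,0.01]},{"translation": [-0.002,-0.0035,0.32],"dr": [-0.002,-0.006,0.01]},{"translation": [-0.002,-0.0035,0.32],"dr": [-0.002,-0.006,0.01]},{"translation": [-0.002,-0.0035,0.32],"dr": [-0.002,-0.006,0.01]}]}}

```text
t: 13.62
tcp_pos: [0.605, -0.0424, 0.002]
eef_rot: [0.378, 3.116, -0.001]
ft_force: [-0.0, 0.5, 1.1]
grip_width: 0.798
grip_force: 0.0
```

```bash
python3 plan.py .6050 -.0419 -.003 2.899
```

```text
tr [0.0002, 0.0012, 0.0124] dr [-0.001, 0.006, 0.002] mm 5 deg 0.2
```

{"name": "drive_tool", "arguments": {"targets": [{"translation": [0,0.0012,0.012],"dr": [-0.001,0.004,0.002]},{"translation": [0,0.0012,0.012],"dr": [-0.001,0.004,0.002]},{"translation": [0,0.0012,0.012],"dr": [-0.001,0.004,0.002]}]}}

```text
t: 14.0
tcp_pos: [0.6042, -0.042, -0.004]
eef_rot: [-0.38, -3.117, 0.0]
ft_force: [-0.2, 0.5, -0.2]
grip_width: 0.805
grip_force: 0.0
```

{"name": "drive_tool", "arguments": {"targets": [{"translation": [0,0,0],"dr": [0,0,0]},{"translation": [0,0,0],"dr": [0,0,0]},{"translation": [0,0,0],"dr": [0,0,0]},{"translation": [0,0,0],"dr": [0,0,0]},{"translation": [0,0,0],"dr": [0,0,0]}], "claw": 0.5, "force": 60}}

```text
t: 14.62
tcp_pos: [0.6048, -0.0419, -0.0032]
eef_rot: [-0.381, -3.118, -0.0]
ft_force: [0.4, 0.3, 6.1]
grip_width: 0.608
grip_force: 66.6
```

{"name": "drive_tool", "arguments": {"targets": [{"translation": [0,0,-0.03],"dr": [0,0,0]},{"translation": [0,0,-0.15],"dr": [0,0,0]},{"translation": [0,0,-0.29],"dr": [0,0,0]},{"translation": [0,0,-0.39],"dr": [0,0,0]},{"translation": [0,0,-0.39],"dr": [0,0,0]}]}}

```text
t: 15.25
tcp_pos: [0.6067, -0.0422, 0.156]
eef_rot: [0.38, 3.112, 0.001]
ft_force: [-0.1, 1.0, -2.1]
grip_width: 0.611
grip_force: 63.6
```

```bash
python3 held.py s; python3 plan.py .5535 .1988 .135 3.398
```

```text
held x,y mm [-1.25 -1.07] dyaw -0.0008 corr -0.925 ztop -0.013 tilt [0. 0.] tcp [ 0.6067 -0.0422  0.156 ] yaw -0.2429 ft [-0.1  1.  -2.1]
tr [0.2694, 0.5535, 0.0459] dr [0.0, 0.002, -0.999] mm 247 deg 28.6
```

```bash
cat >> held.py <<'E'
# bore edges along tool x from the depth, strip |y|<5 mm; expect -19.5,13.5 and sides at +-13.5
k=(abs(T[...,2]-zt)<.0025)
def edges(a,b,w,off,c):
    q=k&(abs(T[...,b]-off)<w);v=T[q][:,a]-c
    return (v[v<0].max() if (v<0).any() else 0)+c,(v[v>0].min())+c
e=edges(0,1,.005,-.0011,0);o=edges(1,0,.005,rel[0],-.0011);print('bore x',np.round(np.array(e)*1e3,2),'->',round((e[0]+e[1])*500+3,2),' y',np.round(np.array(o)*1e3,2),'->',round(sum(o)*500,2))
v=T[k&(abs(T[...,1]+.0011)<.005)][:,0];w=T[k&(abs(abs(T[...,1]+.0011)-.0145)<.003)][:,0];print('outer x mm mid strip',np.percentile(v,[.3,99.7])*1e3,'side strip',np.percentile(w,[.3,99.7])*1e3)
E
python3 held.py s
```

```text
held x,y mm [-1.26 -1.1 ] dyaw 0.0001 corr -0.925 ztop -0.013 tilt [ 0. -0.] tcp [ 0.6048 -0.042   0.1534] yaw -0.2429 ft [ 0.2  0.4 -2.7]
bore x [-20.35  11.19] -> -1.58  y [-14.4   12.42] -> -0.99
outer x mm mid strip [-31.86378556  34.2607694 ] side strip [-31.41834591  44.50825709]
```

```bash
python3 plan.py .5528 .1986 .135 3.398
```

```text
tr [0.2675, 0.5531, 0.0421] dr [0.0, -0.006, -0.998] mm 246 deg 28.6
```

{"name": "drive_tool", "arguments": {"targets": [{"translation": [0.2675,0.553,0],"dr": [0,-0.006,-0.998]},{"translation": [0.2675,0.553,0],"dr": [0,-0.006,-0.998]},{"translation": [0.2675,0.553,0],"dr": [0,-0.006,-0.998]},{"translation": [0.2675,0.553,0],"dr": [0,-0.006,-0.998]},{"translation": [0.2675,0.553,0.04],"dr": [0,-0.006,-0.998]},{"translation": [0.2675,0.553,0.1],"dr": [0,-0.006,-0.998]},{"translation": [0.2675,0.553,0.105],"dr": [0,-0.006,-0.998]},{"translation": [0.2675,0.553,0.105],"dr": [0,-0.006,-0.998]},{"translation": [0.2675,0.553,0.105],"dr": [0,-0.006,-0.998]},{"translation": [0.2675,0.553,0.105],"dr": [0,-0.006,-0.998]},{"translation": [0.2675,0.553,0.105],"dr": [0,-0.006,-0.998]}]}}

```text
t: 16.73
tcp_pos: [0.5539, 0.1986, 0.1106]
eef_rot: [-0.401, 3.113, 0.0]
ft_force: [-0.3, 0.4, -1.4]
grip_width: 0.611
grip_force: 63.5
```

```bash
python3 held.py s; python3 plan.py .5528 .1986 .085 3.398; python3 plan.py .5528 .1986 .047 3.398
```

```text
held x,y mm [-0.82 -1.13] dyaw 0.0034 corr -0.927 ztop -0.0131 tilt [ 0.001 -0.001] tcp [0.5539 0.1986 0.1106] yaw -6.027 ft [-0.3  0.4 -1.4]
bore x [-20.32  11.97] -> -1.18  y [-14.47  12.24] -> -1.12
outer x mm mid strip [-31.41851868  34.68325238] side strip [-30.92470136  44.94970407]
tr [0.0027, 0.0008, 0.0638] dr [-0.0, 0.005, -0.0] mm 26 deg 0.1
tr [0.0029, 0.0008, 0.1588] dr [-0.0, 0.005, -0.0] mm 64 deg 0.1
```

{"name": "drive_tool", "arguments": {"targets": [{"translation": [0.001,0.0005,0.02],"dr": [0,0.004,0]},{"translation": [0.001,0.0005,0.035],"dr": [0,0.004,0]},{"translation": [0.001,0.0005,0.045],"dr": [0,0.004,0]},{"translation": [0.001,0.0005,0.055],"dr": [0,0.004,0]},{"translation": [0.001,0.0005,0.06],"dr": [0,0.004,0]},{"translation": [0.001,0.0005,0.06],"dr": [0,0.004,0]}]}}

```text
t: 17.52
tcp_pos: [0.5532, 0.1986, 0.086]
eef_rot: [0.401, -3.115, 0.001]
ft_force: [-0.3, 1.1, -1.1]
grip_width: 0.607
grip_force: 63.6
```

```bash
python3 plan.py .5531 .1986 .047 3.398
```

```text
tr [0.0003, 0.0002, 0.0974] dr [-0.001, -0.001, -0.0] mm 39 deg 0.0
```

{"name": "drive_tool", "arguments": {"targets": [{"translation": [0.0003,0,0.012],"dr": [0,0,0]},{"translation": [0.0003,0,0.024],"dr": [0,0,0]},{"translation": [0.0003,0,0.036],"dr": [0,0,0]},{"translation": [0.0003,0,0.048],"dr": [0,0,0]},{"translation": [0.0003,0,0.06],"dr": [0,0,0]},{"translation": [0.0003,0,0.072],"dr": [0,0,0]},{"translation": [0.0003,0,0.082],"dr": [0,0,0]},{"translation": [0.0003,0,0.09],"dr": [0,0,0]},{"translation": [0.0003,0,0.094],"dr": [0,0,0]},{"translation": [0.0003,0,0.095],"dr": [0,0,0]}]}}

```text
t: 18.77
tcp_pos: [0.5532, 0.1986, 0.0481]
eef_rot: [0.401, -3.115, 0.001]
ft_force: [-0.5, -0.5, -1.2]
grip_width: 0.616
grip_force: 63.6
```

{"name": "drive_tool", "arguments": {"targets": [{"translation": [0,0,0.001],"dr": [0,0,0]},{"translation": [0,0,0.002],"dr": [0,0,0]},{"translation": [0,0,0.0025],"dr": [0,0,0]}]}}

```text
t: 19.15
tcp_pos: [0.5532, 0.1986, 0.0472]
eef_rot: [0.401, -3.116, 0.0]
ft_force: [0.4, -0.4, -0.4]
grip_width: 0.612
grip_force: 63.6
```

{"name": "drive_tool", "arguments": {"targets": [{"translation": [0,0,0.001],"dr": [0,0,0]},{"translation": [0,0,0.002],"dr": [0,0,0]},{"translation": [0,0,0.002],"dr": [0,0,0]}]}}

```text
t: 19.52
tcp_pos: [0.5532, 0.1986, 0.0468]
eef_rot: [0.401, -3.116, 0.001]
ft_force: [-1.8, 0.0, 3.6]
grip_width: 0.614
grip_force: 65.0
```

Contact, home at 0.0468. Release, rise, check.

{"name": "drive_tool", "arguments": {"targets": [{"translation": [0,0,-0.001],"dr": [0,0,0]},{"translation": [0,0,-0.001],"dr": [0,0,0]},{"translation": [0,0,-0.001],"dr": [0,0,0]},{"translation": [0,0,-0.05],"dr": [0,0,0]},{"translation": [0,0,-0.15],"dr": [0,0,0]},{"translation": [0,0,-0.23],"dr": [0,0,0]},{"translation": [0,0,-0.23],"dr": [0,0,0]}], "claw": 0.8}}

```text
t: 20.4
tcp_pos: [0.5551, 0.1994, 0.1411]
eef_rot: [-0.4, 3.11, 0.002]
ft_force: [0.6, 1.1, -1.2]
grip_width: 0.799
grip_force: 0.0
```

```bash
python3 onhub.py .06 s;python3 plan.py .4669 -.1658 .13 2.57
```

```text
5597 plane [0.0009 0.0004 0.06  ]
[0.5538 0.1978 0.2595] -0.79
tr [0.441, -0.8267, 0.0223] dr [0.002, 0.004, 1.656] mm 375 deg 47.4
```

{"name": "drive_tool", "arguments": {"targets": [{"translation": [0.441,-0.827,0],"dr": [0.002,0.004,1.0]},{"translation": [0.441,-0.827,0.02],"dr": [0.002,0.004,1.0]},{"translation": [0.441,-0.827,0.02],"dr": [0.002,0.004,1.0]},{"translation": [0.441,-0.827,0.02],"dr": [0.002,0.004,1.0]},{"translation": [0.441,-0.827,0.02],"dr": [0.002,0.004,1.0]},{"translation": [0.441,-0.827,0.02],"dr": [0.002,0.004,1.0]}]}}

```text
t: 21.2
tcp_pos: [0.465, -0.1676, 0.1292]
eef_rot: [-0.381, -3.114, 0.002]
ft_force: [1.3, -0.3, 0.0]
grip_width: 0.802
grip_force: 0.0
```

```bash
python3 plan.py .4669 -.1658 .13 2.57
```

```text
tr [-0.0036, 0.0056, -0.002] dr [-0.005, -0.008, 0.656] mm 3 deg 18.8
```

{"name": "drive_tool", "arguments": {"targets": [{"translation": [-0.0036,0.0056,0],"dr": [0,0,0.656]},{"translation": [-0.0036,0.0056,0],"dr": [0,0,0.656]},{"translation": [-0.0036,0.0056,0],"dr": [0,0,0.656]},{"translation": [-0.0036,0.0056,0],"dr": [0,0,0.656]},{"translation": [-0.0036,0.0056,0],"dr": [0,0,0.656]},{"translation": [-0.0036,0.0056,0],"dr": [0,0,0.656]}]}}

```text
t: 21.95
tcp_pos: [0.4683, -0.1641, 0.1304]
eef_rot: [-0.884, -3.013, 0.003]
ft_force: [0.2, -0.4, 0.6]
grip_width: 0.797
grip_force: 0.0
```

```bash
python3 m3.py d2 .4669 -.1658 -.572 d
```

```text
d2 [ 0.4666 -0.1682 -0.5626] -0.938 tcp [ 0.4683 -0.1641  0.1304] 0.003464268245664424
z top 0.009985494069353881 3917
tr [-0.0023, -0.0104, 0.2011] dr [-0.005, -0.003, -0.016] mm 81 deg 0.5
tr [-0.0024, -0.0101, 0.3261] dr [-0.005, -0.003, -0.016] mm 130 deg 0.5
```

{"name": "drive_tool", "arguments": {"targets": [{"translation": [-0.0023,-0.0075,0.12],"dr": [-0.005,-0.003,-0.016]},{"translation": [-0.0023,-0.0075,0.22],"dr": [-0.005,-0.003,-0.016]},{"translation": [-0.0023,-0.0075,0.28],"dr": [-0.005,-0.003,-0.016]},{"translation": [-0.0023,-0.0075,0.31],"dr": [-0.005,-0.003,-0.016]},{"translation": [-0.0023,-0.0075,0.32],"dr": [-0.005,-0.003,-0.016]},{"translation": [-0.0023,-0.0075,0.32],"dr": [-0.005,-0.003,-0.016]},{"translation": [-0.0023,-0.0075,0.32],"dr": [-0.005,-0.003,-0.016]}]}}

```text
t: 22.88
tcp_pos: [0.4678, -0.1677, 0.0033]
eef_rot: [0.873, 3.016, -0.0]
ft_force: [0.3, 0.6, -0.1]
grip_width: 0.794
grip_force: 0.0
```

```bash
python3 plan.py .4672 -.1673 -.003 2.579
```

```text
tr [0.0019, -0.0, 0.0158] dr [0.001, 0.004, -0.002] mm 6 deg 0.1
```

{"name": "drive_tool", "arguments": {"targets": [{"translation": [0.001,0,0.0155],"dr": [0,0.003,-0.002]},{"translation": [0.001,0,0.0155],"dr": [0,0.003,-0.002]},{"translation": [0.001,0,0.0155],"dr": [0,0.003,-0.002]}]}}

```text
t: 23.25
tcp_pos: [0.4668, -0.1673, -0.0037]
eef_rot: [-0.872, -3.017, -0.001]
ft_force: [-0.2, 0.9, 0.5]
grip_width: 0.801
grip_force: 0.0
```

{"name": "drive_tool", "arguments": {"targets": [{"translation": [0,0,0],"dr": [0,0,0]},{"translation": [0,0,0],"dr": [0,0,0]},{"translation": [0,0,0],"dr": [0,0,0]},{"translation": [0,0,0],"dr": [0,0,0]},{"translation": [0,0,0],"dr": [0,0,0]}], "claw": 0.5, "force": 60}}

```text
t: 23.88
tcp_pos: [0.467, -0.1674, -0.0032]
eef_rot: [-0.872, -3.017, -0.001]
ft_force: [-0.3, 0.3, 6.3]
grip_width: 0.611
grip_force: 66.4
```

{"name": "drive_tool", "arguments": {"targets": [{"translation": [0,0,-0.03],"dr": [0,0,0]},{"translation": [0,0,-0.15],"dr": [0,0,0]},{"translation": [0,0,-0.29],"dr": [0,0,0]},{"translation": [0,0,-0.39],"dr": [0,0,0]},{"translation": [0,0,-0.39],"dr": [0,0,0]},{"translation": [0,0,-0.39],"dr": [0,0,0]}]}}

```text
t: 24.62
tcp_pos: [0.466, -0.1669, 0.1517]
eef_rot: [-0.871, -3.015, -0.001]
ft_force: [-0.1, -0.5, -1.5]
grip_width: 0.61
grip_force: 63.8
```

```bash
python3 held.py d;python3 held.py d; python3 plan.py .5535 .1988 .153 3.398
```

```text
held x,y mm [-0.71 -0.88] dyaw 0.0019 corr -0.915 ztop -0.013 tilt [-0.     0.001] tcp [ 0.466  -0.1669  0.1517] yaw -0.5626 ft [-0.1 -0.5 -1.5]
bore x [-19.62  12.17] -> -0.72  y [-14.12  12.62] -> -0.75
outer x mm mid strip [-40.51938685  29.15221598] side strip [-30.76380982  29.03614658]
held x,y mm [-0.68 -0.9 ] dyaw 0.0002 corr -0.916 ztop -0.013 tilt [-0.  0.] tcp [ 0.4657 -0.1669  0.1511] yaw -0.5626 ft [ 0.5 -0.6 -2. ]
bore x [-19.66  12.13] -> -0.77  y [-14.1   12.62] -> -0.74
outer x mm mid strip [-40.49045903  29.14170906] side strip [-30.77562083  29.03679865]
tr [0.3021, 0.8904, -0.0047] dr [0.002, -0.01, -1.638] mm 376 deg 46.9
```

{"name": "drive_tool", "arguments": {"targets": [{"translation": [0.302,0.89,0],"dr": [0.002,-0.01,-1.0]},{"translation": [0.302,0.89,0],"dr": [0.002,-0.01,-1.0]},{"translation": [0.302,0.89,0],"dr": [0.002,-0.01,-1.0]},{"translation": [0.302,0.89,0],"dr": [0.002,-0.01,-1.0]},{"translation": [0.302,0.89,0],"dr": [0.002,-0.01,-1.0]},{"translation": [0.302,0.89,0],"dr": [0.002,-0.01,-1.0]},{"translation": [0.302,0.89,0],"dr": [0.002,-0.01,-1.0]},{"translation": [0.302,0.89,0],"dr": [0.002,-0.01,-1.0]}]}}

```text
t: 25.72
tcp_pos: [0.5537, 0.1973, 0.1506]
eef_rot: [0.098, 3.14, -0.007]
ft_force: [-0.7, -0.9, -2.2]
grip_width: 0.609
grip_force: 63.8
```

```bash
python3 plan.py .5535 .1988 .115 3.398
```

```text
tr [0.0008, 0.0041, 0.089] dr [-0.008, -0.001, -0.637] mm 36 deg 18.3
```

{"name": "drive_tool", "arguments": {"targets": [{"translation": [0,0.002,0],"dr": [0,0,-0.637]},{"translation": [0,0.002,0.03],"dr": [0,0,-0.637]},{"translation": [0,0.002,0.08],"dr": [0,0,-0.637]},{"translation": [0,0.002,0.089],"dr": [0,0,-0.637]},{"translation": [0,0.002,0.089],"dr": [0,0,-0.637]},{"translation": [0,0.002,0.089],"dr": [0,0,-0.637]},{"translation": [0,0.002,0.089],"dr": [0,0,-0.637]}]}}

```text
t: 26.6
tcp_pos: [0.5553, 0.199, 0.1175]
eef_rot: [-0.4, 3.112, -0.003]
ft_force: [0.1, -0.1, -1.4]
grip_width: 0.611
grip_force: 63.7
```

```bash
python3 held.py d; python3 plan.py .5535 .1988 .09 3.398
```

```text
held x,y mm [ 0.1 -1.1] dyaw 0.0029 corr -0.925 ztop -0.013 tilt [-0.001 -0.001] tcp [0.5553 0.199  0.1175] yaw -6.0276 ft [ 0.1 -0.1 -1.4]
bore x [-18.68  12.91] -> 0.11  y [-14.52  12.26] -> -1.13
outer x mm mid strip [-39.8702323   29.94748019] side strip [-30.0822904   29.72326671]
tr [0.0045, 0.0007, 0.0686] dr [-0.005, 0.008, -0.001] mm 27 deg 0.3
```

{"name": "drive_tool", "arguments": {"targets": [{"translation": [0,0,0],"dr": [-0.003,0.004,0]},{"translation": [0,0,0],"dr": [-0.003,0.004,0]},{"translation": [0,0,0],"dr": [-0.003,0.004,0]},{"translation": [0,0,0],"dr": [-0.003,0.004,0]}]}}

```text
t: 27.15
tcp_pos: [0.5549, 0.1989, 0.1168]
eef_rot: [-0.401, 3.115, -0.002]
ft_force: [0.2, -0.6, -1.7]
grip_width: 0.613
grip_force: 63.7
```

```bash
python3 held.py d; python3 plan.py .5542 .199 .09 3.398
```

```text
held x,y mm [-0.03 -1.1 ] dyaw -0.0037 corr -0.921 ztop -0.013 tilt [-0.001 -0.001] tcp [0.5549 0.1989 0.1168] yaw -6.0273 ft [ 0.2 -0.6 -1.7]
bore x [-19.07  13.  ] -> -0.03  y [-14.48  12.26] -> -1.11
outer x mm mid strip [-39.93271711  29.88065949] side strip [-29.99791427  29.6779337 ]
tr [0.0017, 0.0007, 0.0671] dr [-0.002, 0.002, -0.001] mm 27 deg 0.1
```

{"name": "drive_tool", "arguments": {"targets": [{"translation": [0.0017,0.0005,0.02],"dr": [0,0.002,0]},{"translation": [0.0017,0.0005,0.045],"dr": [0,0.002,0]},{"translation": [0.0017,0.0005,0.065],"dr": [0,0.002,0]},{"translation": [0.0017,0.0005,0.075],"dr": [0,0.002,0]},{"translation": [0.0017,0.0005,0.085],"dr": [0,0.002,0]},{"translation": [0.0017,0.0005,0.085],"dr": [0,0.002,0]}]}}

```text
t: 27.95
tcp_pos: [0.5541, 0.1989, 0.0826]
eef_rot: [0.401, -3.116, 0.002]
ft_force: [0.7, 1.0, -2.5]
grip_width: 0.61
grip_force: 63.7
```

```bash
python3 plan.py .5542 .199 .057 3.398
```

```text
tr [-0.0003, 0.0004, 0.064] dr [-0.002, -0.001, -0.001] mm 26 deg 0.1
```

{"name": "drive_tool", "arguments": {"targets": [{"translation": [0,0,0.01],"dr": [0,0,0]},{"translation": [0,0,0.02],"dr": [0,0,0]},{"translation": [0,0,0.03],"dr": [0,0,0]},{"translation": [0,0,0.038],"dr": [0,0,0]},{"translation": [0,0,0.046],"dr": [0,0,0]},{"translation": [0,0,0.054],"dr": [0,0,0]},{"translation": [0,0,0.06],"dr": [0,0,0]},{"translation": [0,0,0.062],"dr": [0,0,0]},{"translation": [0,0,0.062],"dr": [0,0,0]}]}}

```text
t: 29.08
tcp_pos: [0.5543, 0.1989, 0.058]
eef_rot: [0.401, -3.116, 0.002]
ft_force: [-0.9, -0.1, -1.8]
grip_width: 0.611
grip_force: 63.7
```

{"name": "drive_tool", "arguments": {"targets": [{"translation": [0,0,0.001],"dr": [0,0,0]},{"translation": [0,0,0.002],"dr": [0,0,0]},{"translation": [0,0,0.002],"dr": [0,0,0]}]}}

```text
t: 29.45
tcp_pos: [0.5542, 0.1988, 0.0573]
eef_rot: [0.401, -3.116, 0.002]
ft_force: [0.1, -0.1, -1.0]
grip_width: 0.612
grip_force: 63.7
```

{"name": "drive_tool", "arguments": {"targets": [{"translation": [0,0,0.001],"dr": [0,0,0]},{"translation": [0,0,0.002],"dr": [0,0,0]},{"translation": [0,0,0.002],"dr": [0,0,0]}]}}

```text
t: 29.82
tcp_pos: [0.5543, 0.1989, 0.0569]
eef_rot: [-0.401, 3.116, -0.002]
ft_force: [-1.0, -0.2, 2.9]
grip_width: 0.611
grip_force: 64.7
```

{"name": "drive_tool", "arguments": {"targets": [{"translation": [0,0,-0.001],"dr": [0,0,0]},{"translation": [0,0,-0.001],"dr": [0,0,0]},{"translation": [0,0,-0.001],"dr": [0,0,0]},{"translation": [0,0,-0.05],"dr": [0,0,0]},{"translation": [0,0,-0.15],"dr": [0,0,0]},{"translation": [0,0,-0.21],"dr": [0,0,0]},{"translation": [0,0,-0.21],"dr": [0,0,0]}], "claw": 0.8}}

```text
t: 30.7
tcp_pos: [0.5556, 0.1996, 0.1425]
eef_rot: [-0.4, 3.111, 0.0]
ft_force: [-0.1, 0.0, -0.2]
grip_width: 0.805
grip_force: 0.0
```

```bash
python3 onhub.py .07 d;python3 plan.py .619 -.170 .16 2.9
```

```text
6051 plane [-0.0007  0.001   0.07  ]
[0.555  0.1978 0.2556] -0.851
tr [0.0774, -0.9334, -0.0469] dr [-0.001, 0.003, 0.995] mm 375 deg 28.5
```

{"name": "drive_tool", "arguments": {"targets": [{"translation": [0.077,-0.933,-0.04],"dr": [0,0.003,0.99]},{"translation": [0.077,-0.933,-0.045],"dr": [0,0.003,0.99]},{"translation": [0.077,-0.933,-0.045],"dr": [0,0.003,0.99]},{"translation": [0.077,-0.933,-0.045],"dr": [0,0.003,0.99]},{"translation": [0.077,-0.933,-0.045],"dr": [0,0.003,0.99]},{"translation": [0.077,-0.933,-0.045],"dr": [0,0.003,0.99]},{"translation": [0.077,-0.933,-0.045],"dr": [0,0.003,0.99]},{"translation": [0.077,-0.933,-0.045],"dr": [0,0.003,0.99]},{"translation": [0.077,-0.933,-0.045],"dr": [0,0.003,0.99]},{"translation": [0.077,-0.933,-0.045],"dr": [0,0.003,0.99]}]}}

```text
t: 32.0
tcp_pos: [0.6189, -0.1677, 0.1586]
eef_rot: [-0.37, -3.118, 0.0]
ft_force: [-0.3, 0.5, -0.2]
grip_width: 0.797
grip_force: 0.0
```

```bash
cat > col.py <<'E'
from h import *; from workcell import *; from plan import plan
s=read_state();p,d=camera('wrist');C=cam('wrist',camera_model('wrist'),s);X=cloud(C,d)
n=np.hypot(X[...,0]-.619,X[...,1]+.17)<.045
for z in (.024,.01):
    k=n&(abs(X[...,2]-z)<.002);P=plane(C,np.argwhere(k)[:,::-1],z)
    (cx,cy),r=cv2.minEnclosingCircle((P[:,:2]*1000).astype(np.float32));print(z,k.sum(),cx,cy,r);
    if z>.02: c=(cx/1e3,cy/1e3)
y=2.9;t=np.array(c)+.0011*np.array([np.sin(y),-np.cos(y)]);print('true',t.round(4),np.round(s['tcp_pos'],4));plan(*t,.07,y,s);plan(*t,.012,y,s)
cv2.imwrite('pics/col.png',cv2.resize(p[:,:,::-1],(800,600)))
E
python3 col.py
```

```text
0.024 1030 620.0147094726562 -172.66366577148438 17.734113693237305
0.01 1341 619.91845703125 -172.5318145751953 27.01734733581543
true [ 0.6203 -0.1716] [ 0.6189 -0.1677  0.1586]
tr [-0.0059, -0.0085, 0.2215] dr [-0.001, -0.004, 0.011] mm 89 deg 0.3
tr [-0.0062, -0.0085, 0.3665] dr [-0.001, -0.004, 0.011] mm 147 deg 0.3
```

View pics/col.png

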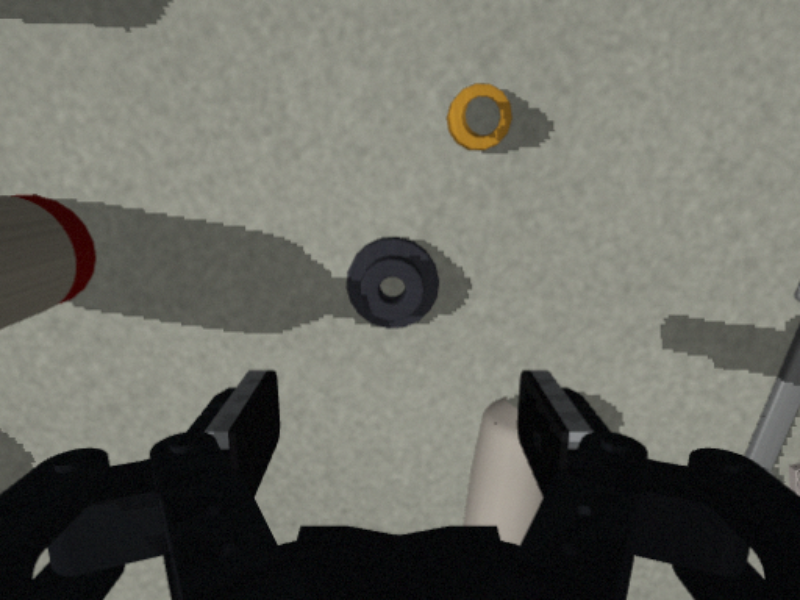

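The picture shows the collar at (392,282) alone between the fingers, the radish tip at (500,410) beyond it, and the bush at (480,117). Both are clear of the fingers.

{"name": "drive_tool", "arguments": {"targets": [{"translation": [-0.005,-0.006,0.12],"dr": [-0.001,-0.002,0.01]},{"translation": [-0.005,-0.006,0.24],"dr": [-0.001,-0.002,0.01]},{"translation": [-0.005,-0.006,0.3],"dr": [-0.001,-0.002,0.01]},{"translation": [-0.005,-0.006,0.33],"dr": [-0.001,-0.002,0.01]},{"translation": [-0.005,-0.006,0.34],"dr": [-0.001,-0.002,0.01]},{"translation": [-0.005,-0.006,0.34],"dr": [-0.001,-0.002,0.01]},{"translation": [-0.005,-0.006,0.34],"dr": [-0.001,-0.002,0.01]}]}}

```text
t: 32.92
tcp_pos: [0.6209, -0.173, 0.0242]
eef_rot: [0.382, 3.116, -0.002]
ft_force: [0.2, -0.9, 0.3]
grip_width: 0.801
grip_force: 0.0
```

```bash
python3 plan.py .6203 -.1716 .0105 2.9
```

```text
tr [0.0024, 0.0031, 0.0341] dr [-0.002, 0.005, -0.005] mm 14 deg 0.2
```

{"name": "drive_tool", "arguments": {"targets": [{"translation": [0.002,0.003,0.02],"dr": [0,0.003,-0.004]},{"translation": [0.002,0.003,0.034],"dr": [0,0.003,-0.004]},{"translation": [0.002,0.003,0.034],"dr": [0,0.003,-0.004]},{"translation": [0.002,0.003,0.034],"dr": [0,0.003,-0.004]}]}}

```text
t: 33.42
tcp_pos: [0.6195, -0.1715, 0.0091]
eef_rot: [-0.38, -3.117, 0.001]
ft_force: [-0.4, 0.4, 0.6]
grip_width: 0.8
grip_force: 0.0
```

{"name": "drive_tool", "arguments": {"targets": [{"translation": [0,0,0],"dr": [0,0,0]},{"translation": [0,0,0],"dr": [0,0,0]},{"translation": [0,0,0],"dr": [0,0,0]},{"translation": [0,0,0],"dr": [0,0,0]},{"translation": [0,0,0],"dr": [0,0,0]},{"translation": [0,0,0],"dr": [0,0,0]}], "claw": 0.3, "force": 60}}

```text
t: 34.17
tcp_pos: [0.62, -0.1716, 0.0099]
eef_rot: [-0.38, -3.118, 0.001]
ft_force: [-0.6, 0.1, 5.2]
grip_width: 0.387
grip_force: 60.2
```

{"name": "drive_tool", "arguments": {"targets": [{"translation": [0,0,-0.03],"dr": [0,0,0]},{"translation": [0,0,-0.15],"dr": [0,0,0]},{"translation": [0,0,-0.29],"dr": [0,0,0]},{"translation": [0,0,-0.4],"dr": [0,0,0]},{"translation": [0,0,-0.4],"dr": [0,0,0]},{"translation": [0,0,-0.4],"dr": [0,0,0]}]}}

```text
t: 34.92
tcp_pos: [0.6185, -0.171, 0.168]
eef_rot: [-0.379, -3.114, 0.0]
ft_force: [-0.1, 0.1, -2.7]
grip_width: 0.387
grip_force: 60.1
```

```bash
cat > heldc.py <<'E'
from h import *; from workcell import *
s=read_state();p,d=camera('wrist');m=camera_model('wrist');C=cam('wrist',m,s);X=cloud(C,d)
T=(X-s['tcp_pos'])@R.from_rotvec(s['eef_rot']).as_matrix()
q=T[(np.hypot(T[...,0],T[...,1])<.016)&(T[...,2]>-.03)&(T[...,2]<.01)&(d>0)];h,e=np.histogram(q[:,2],40);zt=e[h.argmax()];zt=np.median(q[abs(q[:,2]-zt)<.002][:,2])
for z,rr in ((zt,.0185),(zt+.014,.03)):
    k=(abs(T[...,2]-z)<.0015)&(np.hypot(T[...,0],T[...,1]+.0011)<rr)&(abs(T[...,1]+.0011)<(.0172 if rr<.02 else 1));P=T[k]
    if k.sum()<20:continue
    cf=np.linalg.lstsq(np.c_[P[:,:2],np.ones(len(P))],P[:,2],rcond=None)[0]
    print('z',z.round(4),k.sum(),'circle',[np.round(v,2) for v in cv2.minEnclosingCircle((P[:,:2]*1e3).astype(np.float32))],'x ext',np.percentile(P[:,0],[.5,99.5])*1e3,'tilt',cf[:2].round(3))
    if rr<.02:
        a=P[abs(P[:,1]+.0011)<.003][:,0];print('bore x',a[a<0].max()*1e3,a[a>0].min()*1e3)
print(np.round(s['tcp_pos'],4),np.round(s['ft_force'],1))
E
python3 heldc.py; python3 plan.py .5538 .1989 .16 3.398
```

```text
z -0.014 3879 circle [array([-0.11, -0.95]), np.float64(18.39)] x ext [-17.62787371  16.17091265] tilt [ 0.004 -0.001]
bore x -7.616191584278683 6.390947431918623
z 0.0 2489 circle [array([-1.06, -1.01]), np.float64(26.9)] x ext [-26.12529337  25.23351915] tilt [-0.002 -0.003]
[ 0.6185 -0.171   0.168 ] [-0.1  0.1 -2.7]
tr [0.3777, 0.859, 0.0197] dr [0.002, -0.013, -0.997] mm 375 deg 28.6
```

{"name": "drive_tool", "arguments": {"targets": [{"translation": [0.378,0.859,0.01],"dr": [0,-0.008,-0.997]},{"translation": [0.378,0.859,0.02],"dr": [0,-0.008,-0.997]},{"translation": [0.378,0.859,0.02],"dr": [0,-0.008,-0.997]},{"translation": [0.378,0.859,0.02],"dr": [0,-0.008,-0.997]},{"translation": [0.378,0.859,0.02],"dr": [0,-0.008,-0.997]},{"translation": [0.378,0.859,0.02],"dr": [0,-0.008,-0.997]},{"translation": [0.378,0.859,0.02],"dr": [0,-0.008,-0.997]},{"translation": [0.378,0.859,0.08],"dr": [0,-0.008,-0.997]},{"translation": [0.378,0.859,0.12],"dr": [0,-0.008,-0.997]},{"translation": [0.378,0.859,0.12],"dr": [0,-0.008,-0.997]},{"translation": [0.378,0.859,0.12],"dr": [0,-0.008,-0.997]},{"translation": [0.378,0.859,0.12],"dr": [0,-0.008,-0.997]}]}}

```text
t: 36.48
tcp_pos: [0.556, 0.1985, 0.122]
eef_rot: [-0.4, 3.112, -0.0]
ft_force: [-0.7, 0.9, -1.4]
grip_width: 0.389
grip_force: 60.3
```

```bash
python3 heldc.py; python3 plan.py .5535 .1987 .115 3.398
```

```text
z -0.014 3880 circle [array([ 0.03, -1.15]), np.float64(18.43)] x ext [-17.18159392  16.57769458] tilt [0.001 0.001]
bore x -7.3705217657354725 6.553906214921675
z -0.0 2492 circle [array([-0.51, -1.28]), np.float64(26.86)] x ext [-25.96593288  25.62066003] tilt [-0.003 -0.001]
[0.556  0.1985 0.122 ] [-0.7  0.9 -1.4]
tr [0.0058, 0.0021, 0.0174] dr [-0.001, 0.007, -0.001] mm 7 deg 0.2
```

{"name": "drive_tool", "arguments": {"targets": [{"translation": [0.004,0.001,0.015],"dr": [0,0.005,0]},{"translation": [0.004,0.001,0.017],"dr": [0,0.005,0]},{"translation": [0.004,0.001,0.017],"dr": [0,0.005,0]},{"translation": [0.004,0.001,0.017],"dr": [0,0.005,0]},{"translation": [0.004,0.001,0.017],"dr": [0,0.005,0]}]}}

```text
t: 37.15
tcp_pos: [0.5538, 0.1984, 0.1145]
eef_rot: [0.401, -3.116, 0.002]
ft_force: [0.2, -0.1, -0.5]
grip_width: 0.385
grip_force: 60.3
```

```bash
python3 heldc.py; python3 plan.py .5537 .1989 .09 3.398
```

```text
z -0.014 3876 circle [array([-0.08, -1.13]), np.float64(18.36)] x ext [-17.18489415  16.52476625] tilt [-0. -0.]
bore x -7.134446422357774 6.349587840551963
z -0.0 2485 circle [array([-0.74, -1.17]), np.float64(27.01)] x ext [-25.89312696  25.45392615] tilt [-0.003 -0.002]
[0.5538 0.1984 0.1145] [ 0.2 -0.1 -0.5]
tr [-0.0, 0.0012, 0.0612] dr [-0.002, -0.0, -0.0] mm 24 deg 0.1
```

{"name": "drive_tool", "arguments": {"targets": [{"translation": [0,0.001,0.008],"dr": [0,0,0]},{"translation": [0,0.001,0.018],"dr": [0,0,0]},{"translation": [0,0.001,0.028],"dr": [0,0,0]},{"translation": [0,0.001,0.038],"dr": [0,0,0]},{"translation": [0,0.001,0.045],"dr": [0,0,0]},{"translation": [0,0.001,0.045],"dr": [0,0,0]}]}}

```text
t: 37.95
tcp_pos: [0.5535, 0.1987, 0.0961]
eef_rot: [0.401, -3.115, 0.002]
ft_force: [0.3, -0.1, -1.3]
grip_width: 0.387
grip_force: 60.3
```

{"name": "drive_tool", "arguments": {"targets": [{"translation": [0,0,0.008],"dr": [0,0,0]},{"translation": [0,0,0.016],"dr": [0,0,0]},{"translation": [0,0,0.024],"dr": [0,0,0]},{"translation": [0,0,0.032],"dr": [0,0,0]},{"translation": [0,0,0.037],"dr": [0,0,0]},{"translation": [0,0,0.038],"dr": [0,0,0]},{"translation": [0,0,0.038],"dr": [0,0,0]}]}}

```text
t: 38.83
tcp_pos: [0.5537, 0.1988, 0.0812]
eef_rot: [0.401, -3.116, 0.002]
ft_force: [-0.2, -0.1, -1.4]
grip_width: 0.389
grip_force: 60.3
```

{"name": "drive_tool", "arguments": {"targets": [{"translation": [0,0,0.001],"dr": [0,0,0]},{"translation": [0,0,0.002],"dr": [0,0,0]},{"translation": [0,0,0.002],"dr": [0,0,0]}]}}

```text
t: 39.2
tcp_pos: [0.5536, 0.1987, 0.0804]
eef_rot: [0.401, -3.116, 0.002]
ft_force: [-0.0, 0.0, -2.1]
grip_width: 0.385
grip_force: 60.3
```

{"name": "drive_tool", "arguments": {"targets": [{"translation": [0,0,0.001],"dr": [0,0,0]},{"translation": [0,0,0.002],"dr": [0,0,0]},{"translation": [0,0,0.002],"dr": [0,0,0]}]}}

```text
t: 39.58
tcp_pos: [0.5537, 0.1988, 0.0799]
eef_rot: [0.401, -3.116, 0.002]
ft_force: [-0.5, 0.2, 1.7]
grip_width: 0.392
grip_force: 60.5
```

Contact. Release and rise.

{"name": "drive_tool", "arguments": {"targets": [{"translation": [0,0,0],"dr": [0,0,0]},{"translation": [0,0,0],"dr": [0,0,0]},{"translation": [0,0,0],"dr": [0,0,0]},{"translation": [0,0,0],"dr": [0,0,0]},{"translation": [0,0,-0.05],"dr": [0,0,0]},{"translation": [0,0,-0.15],"dr": [0,0,0]},{"translation": [0,0,-0.2],"dr": [0,0,0]},{"translation": [0,0,-0.2],"dr": [0,0,0]},{"translation": [0,0,-0.2],"dr": [0,0,0]}], "claw": 0.8}}

```text
t: 40.7
tcp_pos: [0.5529, 0.1985, 0.1586]
eef_rot: [0.401, -3.114, 0.003]
ft_force: [-1.1, -0.7, 0.1]
grip_width: 0.797
grip_force: 0.0
```

```bash
python3 onhub.py .07 d;python3 onhub.py .08 c; python3 onhub.py .094 c; sed -i 's/^near=/near0=/' hubsee.py
python3 - <<'E'
from workcell import *;import cv2
p,d=camera('wrist');cv2.imwrite('pics/end.png',cv2.resize(p[:,:,::-1],(800,600)));print(read_state()['grip_force'])
E
```

```text
1580 plane [0.0006 0.0004 0.0699]
[ 0.5544  0.1979 -0.044 ] nan
2111 plane [-0.0006  0.0004  0.0799]
((554.496826171875, 197.80776977539062), 26.93073272705078)
2031 plane [0.0056 0.0012 0.0938]
((554.5315551757812, 197.88461303710938), 17.8504581451416)
0.0
  c /= stddev[:, None]
  c /= stddev[None, :]
```

View pics/end.png

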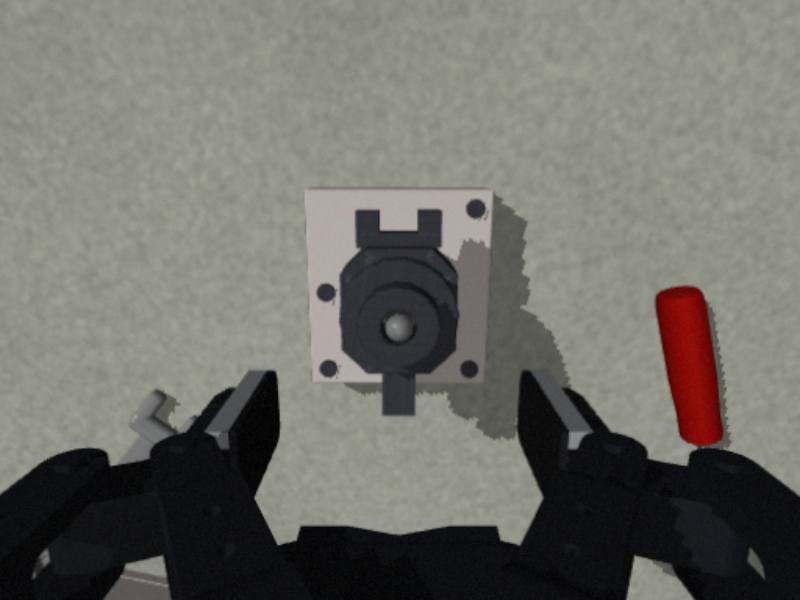

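The picture shows the finished stack: spigot at (398,327) in the collar, forked tab at (398,228), narrow tabs opposite at (398,395). The heights match and the gripper is clear.

```bash
python3 -c "
from workcell import *;print(hand_in())"
```

```text
the job is handed in; nothing more can be done
None
```

The clutch is stacked on the hub in the order disc, separator, disc, collar, all flat, fully home and released; I handed it in at about 41 s, but the hand-in gave no verdict.

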